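# Find the case with the sound lid hinge and pack it

### The arm

A 6-joint arm with a two-finger parallel gripper is mounted at the origin on a cart in front of the work surface, level with it; the furniture and walls round the work are solid. World frame = base frame: x ahead of the robot, y to its left, z up, the work surface at z = 0. Lengths are in mm, angles in rad, forces in N, time in s.
With the tool pointing down it reaches from about 400 to 925 mm from the base axis. Payload 12.5 kg.
Tool frame: the origin (TCP) lies between the finger pads; the fingertips stand 25 mm ahead of it and the grasp point (between the pads) lies 6 mm ahead of it; z points along the fingers, y is the line along which they close (so a half turn about z gives the same grasp; the last joint's range is limited). The gripper opens to 95 mm and grips with 3 to 60 N. Pads are 20 mm wide; open, the fingers measure 119 mm over their backs; the gripper's body (75 mm by 180 mm) begins 59 mm behind the grasp point.
Start: joints at [-1.35, 0.491, 1.559, -0, 1.092, -0.106], TCP at [200.657, -591.933, 207.961] pointing down, gripper open.
Joint ranges: [-3.1, 3.1], [-0.84, 2.19], [0.05, 2.79], [-1.13, 4.28], [0.06, 2.93], [-2.69, 2.69]. Speed limits (rad/s): [2.22, 2.22, 2.79, 3.14, 3.14, 3.14].

### API

Orientations are given as [roll, pitch, yaw] about the fixed x, y, z axes, in that order (R = Rz(yaw) Ry(pitch) Rx(roll)).
In Python, from cell import state, read_camera, job_done, cut_out gives the robot as it stands. The module is installed in compiled form; this text tells all that it offers.
- The arm moves only by the tool jog_arm, never from a script. Its argument "motion" is a list of rows, each a list of 2 entries, a list of its own where there are three numbers: the shift along the tool's x, y, z in mm, then the turn about the tool's z in rad. A call has 1 to 5 rows; each row is the pose to reach, as a shift and turn from the pose commanded when the call began, along the tool's axes at that moment; what a row does not reach only later rows make up. A row lasts 1/10 s, in which the tool goes at most 50 mm and 8.59 degrees, less where a joint would pass 70% of its speed; a pose out of reach is approached as far as the arm can. A call with a gripper value outside its range is refused whole. "grip" is the closure, from 0 (fully open) to 1 (shut), set as the call begins (left out, the last holds). The fingers move at their own pace and stop on an object; the grip force is fixed at half the most. Time passes only in rows, so rows that repeat a pose let the fingers close. It gives the time, the measured TCP pose, the force, the opening and the grip force at its end, in the units of the state.
- state(): the state, without advancing time (a new reading comes with each control period).
- read_camera(name): name is "side" or "top" or "wrist"; returns a dict with "img" (400x640x3 uint8, blue, green, red), "vertical_fov" (degrees; the focal length in pixels is half the picture's height over the tangent of half this angle, whatever the lens; pixels are square), "cx", "cy" (the principal point, pixels), "extrinsics" (4x4, takes a point from camera to world coordinates). Camera axes: x right, y up, looking along -z (the intrinsics and any distortion apply to the point x, -y, -z); pixel columns grow to the right and rows downward; lengths in mm; the calibration is good to about 2 mm. A picture is of the moment at which its call begins. There is no depth.
- job_done(): hands the job in; it is judged then, once.
Trained networks look in a picture, given as the dict that the camera call returned (one of the last four; its "shot" number tells which), for a name from the list of things; names that differ only in an ending like _2 or _b are one class to them, and where a whole thing is asked for, a point or a joint stands for the part that bears it (a point fixed in the world has none). Each returns a list of dicts, best first, with "p" (0 to 1); they miss things now and then, are a little off and sometimes report something else, mostly with a low value. They report only what shows in the picture. A call takes as long as a camera call. They do not tell look-alikes from the thing itself.
- cut_out(name, picture): "region" (400x640 bool, what is visible of it) and "box" ([left, top, right, bottom] in pixels, round what is visible of it).
The state is a dict: "t": time; "joints": joint angles; "qvel": joint speeds; "tau": joint torques, N m; "eef_pos": TCP position; "tcp_rot": TCP orientation; "ft_force": force on the tool from outside, world axes, zero at the start; "moment": the same for the moment, N m; "opening": opening from 0.0 (shut) to 1.0 (fully open); "grip_force": force on a finger pad.
Only numpy, scipy, OpenCV 4.12 (cv2) and the standard library are available. Lean on these libraries where they do the work, as an engineer would, in place of code of your own. Each camera call takes 0.05 s, during which the arm holds its last target. There are 200 camera calls.

### The job

One of the two grey cases has a worn lid hinge. Raise a lid about half-way by its knob (some 45 degrees) and let go: a sound lid stays there by itself, and must be seen to stand half-open untouched for a full second before you go on, while a worn one drops shut. Then put all the loose parts that are there (silvery blocks, brass coupling, thumb nut) into the case with the sound lid and shut it fully, and lay the gauge ring flat on the shut lid of the worn, empty case as the sign that it is out of use.

Things in the scene. Friction and masses are not known exactly. Their poses are not given: they have to be found in the camera images.
- case_a: Two of these cases stand on the worktop, alike to the eye; one hinge is sound, the other worn, and which is which is for you to find out by testing. Grey box, 106 (x, front to back) x 130 (y) x 40 mm, walls and floor 5 mm thick, inside 96 x 120 x 35 mm, fixed to the worktop. Origin: centre of its underside; +x points to the hinge side (away from the robot), z up.
- case_b: The other case, built and placed like case_a (same size, same origin and axes); only the stiffness of its hinge differs. Tall equipment stands round the cases: an instrument 0.3 m tall at the left from y = 0.31 (its knobs from about 0.28), a machine box 0.21 m tall at the right from y = -0.33 where x is over 0.45, and behind the left case a drawer unit 0.13 m tall from x = 0.56.
- lid_a (a joint): Angle of case_a's lid, rad: 0 shut, growing as it is raised, stop at 1.85. The hinge axis runs along the case's y, 53 mm behind the case's centre (+x), 40 mm up. Lid plate 106 x 130 x 8 mm, 0.13 kg, its top 48 mm above the worktop when shut. A sound lid stays at any angle and needs about 3 N at the knob to move; a worn one weighs about 1 N at the knob and drops shut within half a second when let go below 1.5 rad (above that it may stay open).
- lid_b (a joint): Angle of case_b's lid, rad: 0 shut, growing as it is raised, stop at 1.85. The hinge axis runs along the case's y, 53 mm behind the case's centre (+x), 40 mm up. Lid plate 106 x 130 x 8 mm, 0.13 kg, its top 48 mm above the worktop when shut. A sound lid stays at any angle and needs about 3 N at the knob to move; a worn one weighs about 1 N at the knob and drops shut within half a second when let go below 1.5 rad (above that it may stay open).
- lid_a_knob (a point): Middle of the head of this lid's black knob: head 16 mm in diameter, 18 mm tall, on a 9 mm steel stem; this point lies 85 mm from the hinge axis along the lid and 23 mm above the lid's top face (71 mm above the worktop when shut), half-way along the case's y. Gripped from the two sides along the case's y, the knob can turn between the fingers while the lid swings. z is the lid's outward normal.
- lid_b_knob (a point): Middle of the head of this lid's black knob: head 16 mm in diameter, 18 mm tall, on a 9 mm steel stem; this point lies 85 mm from the hinge axis along the lid and 23 mm above the lid's top face (71 mm above the worktop when shut), half-way along the case's y. Gripped from the two sides along the case's y, the knob can turn between the fingers while the lid swings. z is the lid's outward normal.
- fixture_block_a_mid (a point): Centre of a small silvery block (with a dark slot across the top), 25 (x) x 40 (y) x 21 mm tall over its screw heads (body 18 mm), 0.11 kg, half-way up. One of the parts to be put away; may be absent.
- fixture_block_b_mid (a point): Centre of a small silvery block (plain top with two screws), 25 (x) x 40 (y) x 21 mm tall over its screw heads (body 18 mm), 0.11 kg, half-way up. One of the parts to be put away; may be absent.
- brass_coupling_mid (a point): Centre of a stepped brass coupling, standing, 22 mm in diameter at the foot, narrower above, 25 mm tall, half-way up. One of the parts to be put away; may be absent.
- thumb_nut_mid (a point): Centre of a pale round thumb nut, 26 mm in diameter, 17 mm tall, half-way up; its short foot is narrower. One of the parts to be put away; may be absent.
- gauge_ring_mid (a point): Centre of the pale gauge ring lying flat, 44 mm outside diameter, 16 mm tall, half-way up. It is the flag for the worn case. Always present.
Not all that is in view belongs to the job. What is shaped like the part that bears gauge_ring_mid but blue is not meant.

How it is judged:
By the outcome, as a careful person would: the job done as asked, in the order asked, and still so for the second after the job is handed in, with the robot touching nothing.
Of fixture_block_a, fixture_block_b, brass_coupling, thumb_nut only 2 to 4 are there at a start; the rules pass over those that are not, and their reading is None.
At some moment in a run one of brass_coupling, thumb_nut, gauge_ring may be knocked a few centimetres aside while the robot is not near it.
Once in a run the grip may slacken for a moment while it holds something.
It also fails if it takes over 210 s, if anything falls off the work surface, if the arm or the gripper's body presses on something with over 40 N, if the wrist force passes 120 N, or if a joint passes its speed limit or range.

## Working session

There is one attempt and no reset: what is moved stays moved. The work goes in short steps, Python scripts to look and compute and a tool call to move; the robot and the scene stay as the last step left them, time stands still between calls to the robot, and variables do not carry over. Pictures are saved under pics/ and viewed, at most 14 in all, crops included, and the job is handed in when it is done.

Besides the shell and the picture viewer there is one more tool, called after "Emit:" as name(argument=value, ...) on one line, values as JSON. jog_arm: Moves the arm, as the interface text tells. Its arguments: {"type":"object","properties":{"motion":{"type":"array"},"grip":{"type":"number"}},"required":["motion"]}

```bash
mkdir -p pics
cat > h.py <<'E'
import numpy as np, cv2
from cell import state, read_camera, job_done, cut_out
def ray(pic,u,v):
    f=200/np.tan(np.radians(pic["vertical_fov"])/2)
    E=np.array(pic["extrinsics"]); d=E[:3,:3]@np.array([(u-pic["cx"])/f,-(v-pic["cy"])/f,-1]); return E[:3,3],d
def atz(pic,u,v,z):
    o,d=ray(pic,u,v); return (o+d*(z-o[2])/d[2]).round(1)
def proj(pic,p):
    f=200/np.tan(np.radians(pic["vertical_fov"])/2)
    E=np.array(pic["extrinsics"]); c=E[:3,:3].T@(np.array(p)-E[:3,3]); return (pic["cx"]+f*c[0]/-c[2], pic["cy"]-f*c[1]/-c[2])
def cen(r):
    m=r["region"]; ys,xs=np.nonzero(m); b=r["box"]; return xs.mean(),ys.mean()
Z=dict(lid_a_knob=71,fixture_block_a_mid=10,brass_coupling_mid=12,thumb_nut_mid=8,gauge_ring_mid=8,case_a=20)
def find(pic,names=Z):
    for n in names:
        for r in cut_out(n,pic):
            if r["p"]<0.15: continue
            u,v=cen(r); b=r["box"]; print(n,round(r["p"],2),"px",round(u),round(v),"box",[int(x) for x in b],"xyz",atz(pic,u,v,Z[n]))
E
python3 - <<'E'
from h import *
s=state(); print(s)
for c in ("top","side"):
    p=read_camera(c); cv2.imwrite(f"pics/{c}0.png",p["img"]); print(c,p["vertical_fov"],p["cx"],p["cy"],np.array(p["extrinsics"]).round(2).tolist(),[k for k in p]); find(p)
E
```

```text
{'t': 0.0, 'joints': array([-1.34961198e+00,  4.91554720e-01,  1.55947821e+00, -3.36197425e-05,
        1.09172421e+00, -1.05586861e-01]), 'qvel': array([ 0.00024884,  0.00118121, -0.00144962,  0.00086045, -0.00106321,
        0.00022446]), 'tau': array([-8.49494591e-04, -6.12652588e+01, -2.58179158e+01,  6.91869110e-02,
        4.82787704e-02, -1.24892977e-04]), 'eef_pos': array([ 200.57775255, -591.65161253,  207.35486514]), 'tcp_rot': array([-3.14043151e+00, -9.30755355e-05,  3.26786669e-01]), 'ft_force': array([-0.12797763,  0.07697253,  0.2907974 ]), 'moment': array([ 0.04270925, -0.06032541, -0.01042826]), 'grip_force': 0.0, 'opening': 1.001352594856691}
top 44.18023819021036 330.78660680772225 192.43988562192644 [[0.03, 0.99, -0.1, 404.1], [-1.0, 0.03, 0.02, -23.68], [0.02, 0.1, 0.99, 961.71], [0.0, 0.0, 0.0, 1.0]] ['img', 'vertical_fov', 'cx', 'cy', 'extrinsics', 'shot']
lid_a_knob 0.69 px 426 224 box [388, 191, 465, 255] xyz [ 440.3 -216.8   71. ]
fixture_block_a_mid 0.66 px 359 224 box [352, 217, 368, 233] xyz [ 438.6 -100.1   10. ]
brass_coupling_mid 0.68 px 307 186 box [3
[... 580 characters left out ...]
, -57.89], [-0.68, 0.28, -0.67, -599.4], [-0.03, 0.91, 0.41, 445.75], [0.0, 0.0, 0.0, 1.0]] ['img', 'vertical_fov', 'cx', 'cy', 'extrinsics', 'shot']
lid_a_knob 0.95 px 386 263 box [341, 240, 431, 290] xyz [ 407.8 -252.6   71. ]
lid_a_knob 0.48 px 337 253 box [327, 247, 347, 263] xyz [ 372.5 -169.2   71. ]
brass_coupling_mid 0.41 px 329 226 box [326, 221, 334, 232] xyz [510.4  -3.2  12. ]
gauge_ring_mid 0.77 px 381 237 box [370, 230, 389, 247] xyz [ 562.5 -119.7    8. ]
gauge_ring_mid 0.54 px 294 232 box [284, 225, 307, 240] xyz [438.2  38.    8. ]
case_a 0.75 px 261 210 box [233, 189, 292, 234] xyz [439.9 174.1  20. ]
case_a 0.7 px 386 272 box [342, 238, 433, 309] xyz [ 444.8 -225.1   20. ]
```

View pics/top0.png

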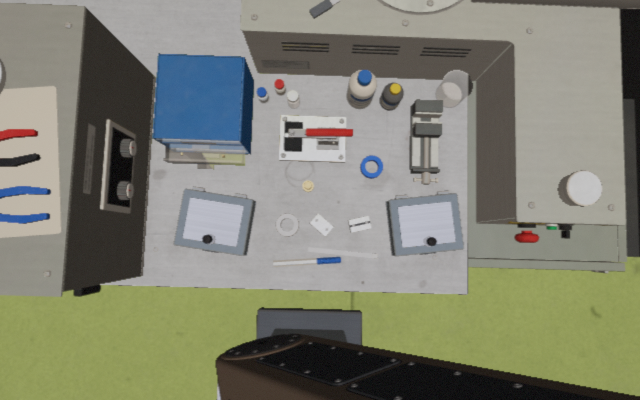

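View pics/side0.png

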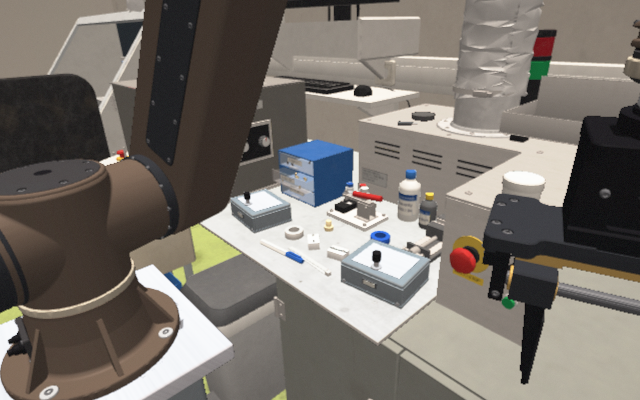

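The top view shows the left case at px (215,222) and the right case at (424,224). The pale ring is at (287,224) and the blue look-alike at (371,167). Two blocks are at (321,224) and (360,224), and a brass part at (308,185). I can't see a thumb nut yet, so I'll confirm in one enlarged crop.

Run:
```python
from h import *
p=read_camera("top")
a=cv2.imread("pics/top0.png")[145:275,165:475]; b=cv2.imread("pics/side0.png")[175:315,220:440]
a=cv2.resize(a,None,fx=2.5,fy=2.5,interpolation=3); a=cv2.resize(a,(775,325))
b=cv2.resize(b,(430,273),interpolation=3)
o=np.zeros((600,775,3),np.uint8); o[:325]=a; o[326:599,:430]=b; cv2.imwrite("pics/c0.png",o)
for n,u,v,z in [("knobL",207,239,80),("knobR",431.5,241,80)]+[("L",u,v,48) for u,v in []]: print(n,atz(p,u,v,z))
for r in cut_out("case_a",p)[:2]:
    q=cv2.minAreaRect(np.argwhere(r["region"])[:,::-1].astype(np.float32)); c=cv2.boxPoints(q); print([atz(p,*k,44)[:2].tolist() for k in c])
```

```text
knobL [401.2 173.9  80. ]
knobR [ 409.2 -225.7   80. ]
[[490.0, -144.0], [510.0, -280.3], [395.1, -294.1], [375.9, -159.3]]
[[387.7, 243.2], [501.2, 231.2], [482.7, 94.9], [369.3, 108.7]]
```

View pics/c0.png

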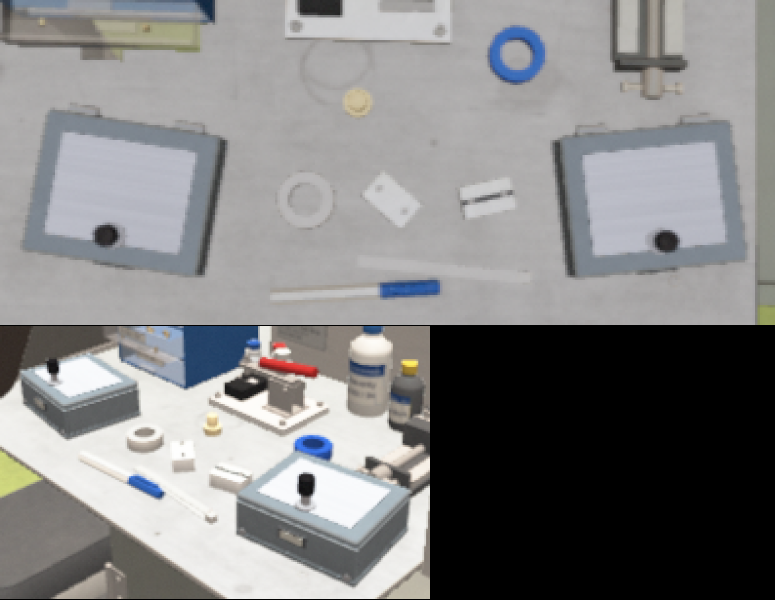

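The crop confirms what is there:
- a slotted block at crop px (487,198) and a plain block with two screws at (392,199);
- the stepped brass coupling at (357,102);
- the pale ring at (306,199), which is the one meant. The blue ring at (516,54) is the look-alike.

No thumb nut is in view. I'll test the nearer right case first.

Emit:
jog_arm(motion=[[[38,-34,0],0.04],[[76,-67,0],0.08],[[114,-101,0],0.12],[[152,-134,0],0.16],[[189,-168,0],0.181]], grip=0.4)

```text
t: 1.3
eef_pos: [325.0, -373.0, 208.1]
tcp_rot: [3.141, -0.0, 0.144]
ft_force: [1.0, -0.9, -0.2]
opening: 0.642
grip_force: 0.0
```

Emit:
jog_arm(motion=[[[21,-27,9],0],[[42,-53,19],0],[[63,-80,28],0],[[84,-106,38],0],[[104,-133,47],0]])

```text
t: 1.8
eef_pos: [408.5, -226.8, 160.7]
tcp_rot: [3.141, -0.0, 0.146]
ft_force: [0.2, -0.3, -0.4]
opening: 0.599
grip_force: 0.0
```

Emit:
jog_arm(motion=[[[0,0,0],0],[[0,0,0],0],[[0,0,0],0]])

```text
t: 2.1
eef_pos: [407.9, -228.7, 161.2]
tcp_rot: [3.141, -0.0, 0.145]
ft_force: [0.6, -0.4, -0.3]
opening: 0.602
grip_force: 0.0
```

```bash
cat >> h.py <<'E'
def go(x,y,z,yaw=None):
    s=state(); p=s["eef_pos"]; w=s["tcp_rot"][2]; dx,dy=x-p[0],y-p[1]; c,n=np.cos(w),np.sin(w)
    t=0 if yaw is None else w-yaw
    print("shift",np.round([dx*c+dy*n, dx*n-dy*c, p[2]-z],1),"turn",round(t,3))
def st():
    s=state(); print("t",round(s["t"],2),"pos",s["eef_pos"].round(1),"rot",s["tcp_rot"].round(3),"F",s["ft_force"].round(1),"open",round(s["opening"],3),"gf",round(s["grip_force"],1),"j",s["joints"].round(2))
E
python3 - <<'E'
from h import *
st(); p=read_camera("wrist"); cv2.imwrite("pics/w1.png",p["img"]); print(np.array(p["extrinsics"]).round(2).tolist(),p["vertical_fov"]); find(p,["lid_a_knob","case_a"])
print("knob proj",proj(p,(409,-226,71)))
E
```

```text
t 2.1 pos [ 407.9 -228.7  161.2] rot [ 3.141 -0.     0.145] F [ 0.6 -0.4 -0.3] open 0.602 gf 0.0 j [-0.65  0.33  1.99 -0.    0.82  0.77]
[[0.15, 0.96, 0.24, 474.64], [-0.99, 0.14, 0.04, -218.94], [0.0, -0.24, 0.97, 338.18], [0.0, 0.0, 0.0, 1.0]] 60.77153285770657
lid_a_knob 0.76 px 320 147 box [242, 82, 400, 214] xyz [ 449.  -221.6   71. ]
case_a 0.94 px 320 147 box [244, 79, 400, 210] xyz [ 444.  -222.3   20. ]
knob proj (np.float64(318.4112891301906), np.float64(197.2893347056755))
```

View pics/w1.png

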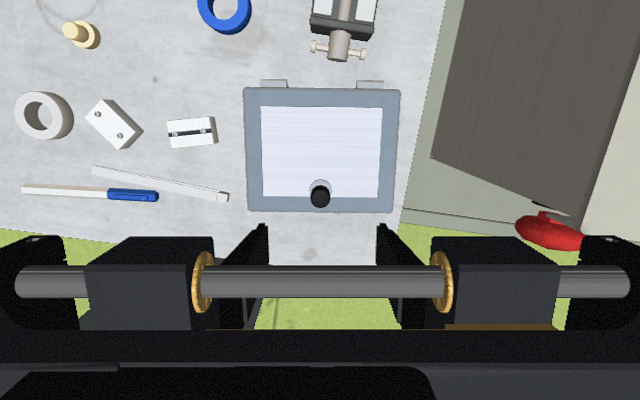

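The knob head is at px (320,196), as predicted, and the lid is square to the tool. I'll descend, grip and swing the lid to about 45°.

Emit:
jog_arm(motion=[[[2,-2,30],0],[[2,-2,60],0],[[2,-2,82],0],[[2,-2,82],0],[[2,-2,82],0]])

```text
t: 2.75
eef_pos: [409.5, -226.2, 79.3]
tcp_rot: [-3.141, 0.0, 0.145]
ft_force: [-0.5, -0.7, 0.7]
opening: 0.6
grip_force: 0.0
```

Emit:
jog_arm(motion=[[[0,0,0],0],[[0,0,0],0],[[0,0,0],0],[[0,0,0],0],[[0,0,0],0]], grip=1)

```text
t: 3.25
eef_pos: [409.7, -225.8, 79.2]
tcp_rot: [3.141, -0.0, 0.146]
ft_force: [0.1, -0.4, -0.2]
opening: 0.239
grip_force: 0.0
```

Emit:
jog_arm(motion=[[[0,0,0],0],[[0,0,0],0],[[0,0,0],0],[[0,0,0],0]])

```text
t: 3.65
eef_pos: [409.6, -225.7, 78.9]
tcp_rot: [3.142, 0.0, 0.146]
ft_force: [-0.6, -0.2, 0.6]
opening: 0.005
grip_force: 0.0
```

Emit:
jog_arm(motion=[[[3,0,-7.3],0],[[6.7,0,-14.3],0],[[10.9,0,-21],0],[[15.7,0,-27.2],0],[[21.1,0,-33],0]])

```text
t: 4.15
eef_pos: [431.0, -222.6, 112.7]
tcp_rot: [3.141, -0.0, 0.146]
ft_force: [0.5, -0.1, -0.0]
opening: 0.003
grip_force: 0.0
```

Emit:
jog_arm(motion=[[[5.8,0,-5.4],0],[[12,0,-10.2],0],[[18.7,0,-14.4],0],[[25.7,0,-18],0],[[27,0,-18.6],0]])

```text
t: 4.65
eef_pos: [458.1, -218.7, 130.9]
tcp_rot: [3.141, -0.001, 0.146]
ft_force: [-1.1, 0.6, -0.1]
opening: 0.004
grip_force: 0.0
```

The fingers closed on nothing. I'll measure the knob by colour from the top and wrist views.

Run:
```python
from h import *
w=cv2.imread("pics/w1.png"); 
def blob(img,x0,y0,x1,y1):
    m=img[y0:y1,x0:x1].max(axis=2)<60; ys,xs=np.nonzero(m); print("blob",xs.min()+x0,xs.max()+x0,ys.min()+y0,ys.max()+y0,len(xs)); return xs.mean()+x0,ys.mean()+y0
b=blob(w,300,165,342,212); print(b)
# wrist cam pose at that shot
class P(dict):pass
p=read_camera("wrist"); q=dict(p); E=np.array([[0.15,0.96,0.24,474.64],[-0.99,0.14,0.04,-218.94],[0,-0.24,0.97,338.18],[0,0,0,1.]]); q["extrinsics"]=E
print(p["cx"],p["cy"]); print(atz(q,*b,71))
t=read_camera("top"); t0=cv2.imread("pics/top0.png")
b=blob(t0,420,230,445,250); print(b,atz(t,*b,71)); b=blob(t0,196,228,218,250); print(b,atz(t,*b,71))
s=read_camera("side"); s0=cv2.imread("pics/side0.png"); b=blob(s0,368,245,390,272); print(b); o,d=ray(s,*b); print(atz(s,*b,71))
g=cv2.resize(s["img"][170:320,260:480],None,fx=2.4,fy=2.4,interpolation=3)
h=cv2.resize(w[140:240,270:370],None,fx=2.5,fy=2.5,interpolation=3)
o=np.zeros((360,790,3),np.uint8); o[:,:528]=g[:360]; o[:250,535:785]=h; cv2.imwrite("pics/s1.png",o)
```

```text
blob 311 329 186 207 334
(np.float64(319.937125748503), np.float64(196.35029940119762))
321.84272073208547 197.70799588863446
[ 409.4 -228.3   71. ]
blob 427 435 238 244 51
(np.float64(431.1372549019608), np.float64(241.0392156862745)) [ 409.2 -227.1   71. ]
blob 203 211 235 242 52
(np.float64(207.15384615384616), np.float64(238.8653846153846)) [401.4 175.6  71. ]
blob 373 380 251 261 75
(np.float64(376.1066666666667), np.float64(255.97333333333333))
[ 412.4 -226.3   71. ]
```

View pics/s1.png

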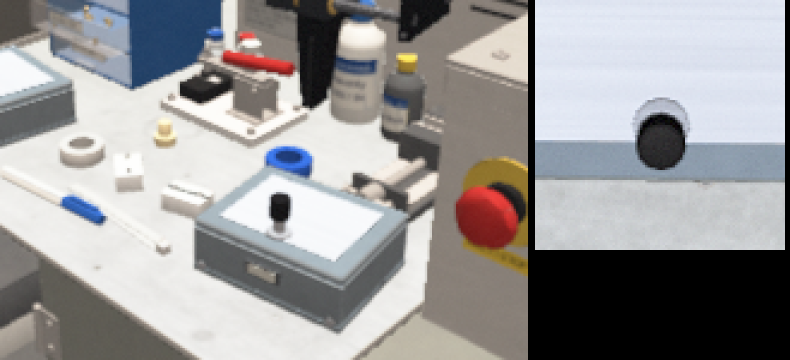

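Run:
```python
from h import *
st(); s=read_camera("side"); cv2.imwrite("pics/s2.png",s["img"])
e=state()["eef_pos"]; i=s["img"].copy()
for dz,c in ((0,(0,0,255)),(-25,(0,255,0))):
    u=proj(s,e+[0,0,dz]); print(u); cv2.circle(i,(int(u[0]),int(u[1])),3,c,-1)
w=read_camera("wrist"); j=w["img"].copy(); u=proj(w,e-[0,0,25]); print(u); cv2.circle(j,(int(u[0]),int(u[1])),3,(0,255,0),-1)
k=proj(w,(409.5,-227,71)); cv2.circle(j,(int(k[0]),int(k[1])),3,(0,0,255),-1)
cv2.imwrite("pics/s2.png",np.hstack([i[130:330,260:540],j[60:260,120:520]]))
print(np.array(w["extrinsics"]).round(2)[:3,3])
```

```text
t 4.8 pos [ 457.1 -218.6  130.3] rot [-3.141  0.     0.146] F [-0.1  0.5 -0.6] open 0.004 gf 0.0 j [-0.58  0.43  1.93 -0.    0.78  0.85]
(np.float64(389.74384625034753), np.float64(216.71619677643298))
(np.float64(389.1106681163782), np.float64(228.9937001227618))
(np.float64(321.5878502605218), np.float64(224.74209235923942))
[ 523.88 -208.96  307.16]
```

View pics/s2.png

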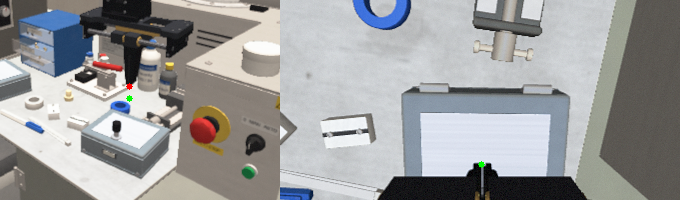

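Run:
```python
from h import *
s=read_camera("side"); w=read_camera("wrist"); e=state()["eef_pos"]
def dark(img,x0,y0,x1,y1,t=70):
    m=img[y0:y1,x0:x1].max(axis=2)<t; ys,xs=np.nonzero(m); k=ys.max(); return xs[ys==k].mean()+x0,k+y0
ts=dark(s["img"],382,190,400,222); print("side tip",ts)
m=w["img"][200:250,300:345].max(axis=2)<70; ys,xs=np.nonzero(m); print("wrist tip top",ys.min()+200,xs[ys==ys.min()].mean()+300)
tw=(xs[ys==ys.min()].mean()+300,ys.min()+200)
o1,d1=ray(s,*ts);o2,d2=ray(w,*tw); A=np.c_[d1,-d2]; l=np.linalg.lstsq(A,o2-o1,rcond=None)[0]; print(o1+d1*l[0],o2+d2*l[1],e)
q=dict(w); q["extrinsics"]=np.array([[0.1453,0.96,0.24,474.64],[-0.9894,0.14,0.04,-218.94],[0,-0.24,0.97,338.18],[0,0,0,1.]])
for sgn in(1,-1):
  for z in (0,25): print(proj(q,(407.9+sgn*28*.145,-228.7-sgn*28*.989,161.2-z)))
print(w["img"][205:240:3,322].max(axis=1), s["img"][190:235:3,390].tolist())
```

```text
side tip (np.float64(389.0), np.int64(214))
wrist tip top 224 322.0
[ 462.52442156 -212.52142133  131.68723463] [ 465.82604271 -217.64182147  130.85059539] [ 456.93703778 -218.72773314  130.36709971]
(np.float64(372.49060071715803), np.float64(239.28246873905746))
(np.float64(366.7097468075625), np.float64(224.90484907662315))
(np.float64(270.9749986303196), np.float64(239.41663908903507))
(np.float64(276.7882383425235), np.float64(225.00562505539514))
[240 235 241 237 239 240 237 149 143 140 146 148] [[23, 20, 19], [22, 20, 21], [15, 15, 12], [21, 18, 18], [21, 20, 20], [18, 16, 17], [21, 21, 21], [21, 19, 18], [50, 53, 53], [231, 236, 236], [230, 234, 235], [232, 236, 237], [232, 236, 237], [233, 237, 237], [236, 239, 240]]
```

The tip triangulates at z≈131 while the reported TCP z is 130, so the fingertips look about level with the reported TCP. That explains the miss. I'll open above the knob, go back down to 79 and check from the side.

Emit:
jog_arm(motion=[[[-12,0.3,0],0],[[-24,0.7,0],0],[[-36,1,0],0],[[-48,1.4,0],0],[[-48,1.4,0],0]], grip=0.4)

```text
t: 5.5
eef_pos: [408.3, -227.3, 130.7]
tcp_rot: [-3.141, 0.0, 0.145]
ft_force: [0.1, 0.1, -0.1]
opening: 0.367
grip_force: 0.0
```

Emit:
jog_arm(motion=[[[0,0,0],0],[[0,0,0],0],[[0,0,17],0],[[0,0,34],0],[[0,0,51],0]])

```text
t: 6.0
eef_pos: [410.4, -227.1, 79.0]
tcp_rot: [3.141, -0.0, 0.146]
ft_force: [1.1, -0.6, 0.3]
opening: 0.599
grip_force: 0.0
```

Run:
```python
from h import *
st(); s=read_camera("side"); w=read_camera("wrist")
a=cv2.resize(s["img"][200:320,310:460],None,fx=3.3,fy=3.3,interpolation=3); b=w["img"][60:300,170:470]
o=np.zeros((400,800,3),np.uint8); o[:396,:495]=a; o[:240,500:800]=b; cv2.imwrite("pics/s3.png",o)
```

```text
t 6.0 pos [ 410.4 -227.1   79. ] rot [ 3.141 -0.     0.146] F [ 1.1 -0.6  0.3] open 0.599 gf 0.0 j [-0.65  0.47  2.07 -0.    0.6   0.78]
```

View pics/s3.png

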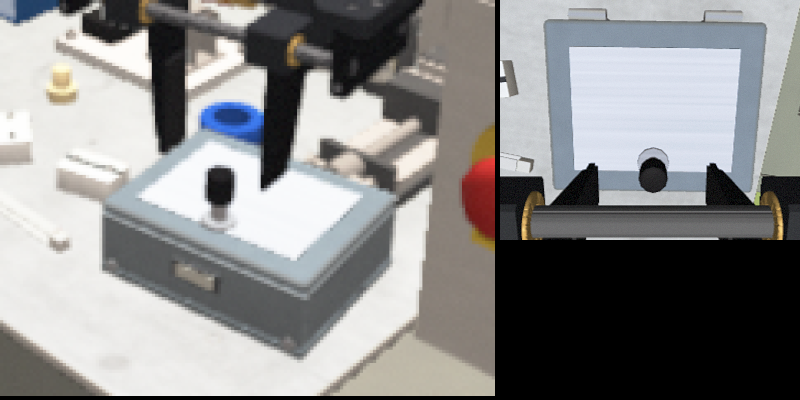

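The side crop shows the tip midpoint at about (217,169), level with the knob top at (220,168). So the tips really are at the reported z. I'll lower another 24 mm, watching the force, and grip.

Emit:
jog_arm(motion=[[[0,0,6],0],[[0,0,12],0],[[0,0,18],0],[[0,0,22],0]])

```text
t: 6.5
eef_pos: [409.9, -227.1, 57.3]
tcp_rot: [3.141, -0.0, 0.146]
ft_force: [-0.1, -0.5, 0.3]
opening: 0.601
grip_force: 0.0
```

Emit:
jog_arm(motion=[[[0,0,0],0],[[0,0,0],0],[[0,0,0],0],[[0,0,0],0],[[0,0,0],0]], grip=1)

```text
t: 7.0
eef_pos: [410.0, -227.1, 57.7]
tcp_rot: [3.141, -0.0, 0.146]
ft_force: [-0.6, -1.2, 1.7]
opening: 0.238
grip_force: 0.0
```

Emit:
jog_arm(motion=[[[0,0,0],0],[[0,0,0],0],[[0,0,0],0],[[0,0,0],0]])

```text
t: 7.4
eef_pos: [409.9, -227.0, 57.6]
tcp_rot: [-3.142, 0.0, 0.146]
ft_force: [0.3, 1.8, 3.1]
opening: 0.163
grip_force: 30.0
```

Gripped. Now the swing.

Emit:
jog_arm(motion=[[[3,0,-7.3],0],[[6.7,0,-14.3],0],[[10.9,0,-21],0],[[15.7,0,-27.2],0],[[21.1,0,-33],0]])

```text
t: 7.9
eef_pos: [431.3, -224.1, 91.2]
tcp_rot: [3.141, -0.0, 0.146]
ft_force: [0.2, -1.3, -5.4]
opening: 0.166
grip_force: 30.0
```

Emit:
jog_arm(motion=[[[5.8,0,-5.4],0],[[12,0,-10.2],0],[[18.7,0,-14.4],0],[[25.7,0,-18],0],[[25.7,0,-18],0]])

```text
t: 8.4
eef_pos: [457.3, -220.5, 109.2]
tcp_rot: [3.14, -0.001, 0.146]
ft_force: [-1.3, -5.7, 2.6]
opening: 0.166
grip_force: 3.0
```

Emit:
jog_arm(motion=[[[0,0,0],0],[[0,0,0],0]])

```text
t: 8.6
eef_pos: [456.5, -220.7, 108.8]
tcp_rot: [3.14, -0.001, 0.146]
ft_force: [-0.4, -6.4, 2.0]
opening: 0.161
grip_force: 30.0
```

Run:
```python
from h import *
st(); s=read_camera("side"); cv2.imwrite("pics/s4.png",cv2.resize(s["img"][170:320,310:490],None,fx=2.5,fy=2.5,interpolation=3))
```

```text
t 8.6 pos [ 456.5 -220.7  108.8] rot [ 3.14e+00 -1.00e-03  1.46e-01] F [-0.4 -6.4  2. ] open 0.161 gf 30.0 j [-0.58  0.46  1.95 -0.    0.73  0.84]
```

View pics/s4.png

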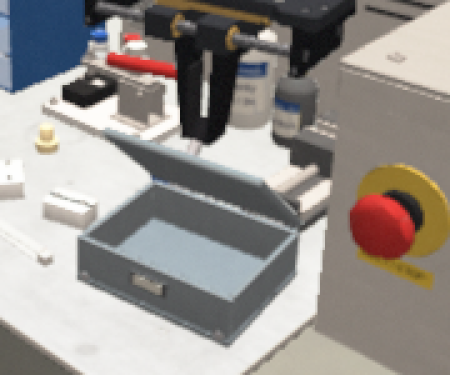

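The lid is at about 45°. The momentary slackening has happened and the grip held. Releasing now.

Emit:
jog_arm(motion=[[[0,0,0],0],[[0,0,0],0],[[0,0,0],0],[[0,0,0],0],[[0,0,0],0]], grip=0.4)

```text
t: 9.15
eef_pos: [456.1, -220.1, 108.5]
tcp_rot: [-3.141, 0.0, 0.146]
ft_force: [0.5, -0.3, 0.7]
opening: 0.524
grip_force: 0.0
```

Emit:
jog_arm(motion=[[[0,0,-15],0],[[0,0,-30],0],[[0,0,-50],0],[[0,0,-70],0],[[0,0,-70],0]])

```text
t: 9.65
eef_pos: [457.0, -220.7, 180.6]
tcp_rot: [3.139, -0.003, 0.146]
ft_force: [-0.2, 0.3, -0.3]
opening: 0.601
grip_force: 0.0
```

Run:
```python
from h import *
st(); a=cv2.imread("pics/s4.png"); s=read_camera("side"); c=s["img"][170:320,310:490]; cv2.imwrite("pics/s5.png",cv2.resize(c,None,fx=2,fy=2))
a=cv2.resize(a,(180,150))
# inside-case region px in s4 crop (200,230)/2.5 ; lid-white colour count
for n,i in(("before",a),("now",c)): print(n,i[92,72],i[100,90],i[84,88]," white px",int((i[60:110,40:120].min(axis=2)>205).sum()))
```

```text
t 9.65 pos [ 457.  -220.7  180.6] rot [ 3.139e+00 -3.000e-03  1.460e-01] F [-0.2  0.3 -0.3] open 0.601 gf 0.0 j [-0.58  0.36  1.88 -0.    0.9   0.84]
before [188 180 166] [190 182 169] [92 92 89]  white px 700
now [251 249 248] [251 249 248] [251 250 248]  white px 2056
```

The white lid face shows again, so the lid dropped shut and the right case is worn. Moving to the left case.

Emit:
jog_arm(motion=[[[0,-44,-5],0.056],[[0.5,-88,-10],0.112],[[0.8,-132,-15],0.168],[[1,-176,-15],0.225],[[1.4,-219.7,-15],0.281]])

```text
t: 10.2
eef_pos: [424.7, -1.1, 192.7]
tcp_rot: [3.142, 0.001, -0.138]
ft_force: [0.8, 1.0, -0.3]
opening: 0.601
grip_force: 0.0
```

Emit:
jog_arm(motion=[[[-10,-35,16],0],[[-20,-70,32],0],[[-29,-104,48],0],[[-39,-139,64],0],[[-49,-173,80],0]])

```text
t: 10.7
eef_pos: [399.5, 176.6, 112.0]
tcp_rot: [3.141, 0.001, -0.135]
ft_force: [0.4, -0.4, 0.4]
opening: 0.599
grip_force: 0.0
```

Emit:
jog_arm(motion=[[[0,0,10],0],[[0,0,10],0]])

```text
t: 10.9
eef_pos: [399.2, 175.4, 101.8]
tcp_rot: [3.14, 0.003, -0.133]
ft_force: [-0.1, 0.1, 0.9]
opening: 0.598
grip_force: 0.0
```

Run:
```python
from h import *
st(); w=read_camera("wrist"); i=w["img"]; u,v=map(int,proj(w,(401.4,175.6,71))); print(u,v)
x0,y0=u-22,v-22; m=(i[y0:v+22,x0:u+22].max(axis=2)<60).astype(np.uint8); n,l,S,C=cv2.connectedComponentsWithStats(m)
for k in range(1,n):
    if S[k][4]>60: print(S[k]+[x0,y0,0,0,0],C[k]+[x0,y0],atz(w,*(C[k]+[x0,y0]),71))
find(w,["case_a"])
for r in cut_out("case_a",w)[:1]: print(cv2.minAreaRect(np.argwhere(r["region"])[:,::-1].astype(np.float32)))
s=read_camera("side"); cv2.imwrite("pics/s6.png",s["img"])
go(401.4,175.6,57)
```

```text
t 10.9 pos [399.2 175.4 101.8] rot [ 3.14e+00  3.00e-03 -1.33e-01] F [-0.1  0.1  0.9] open 0.598 gf 0.0 j [ 0.26  0.39  2.12 -0.    0.63  1.97]
320 218
[307 203  25  29 576] [319.10763889 217.02256944] [402.6 176.5  71. ]
case_a 0.92 px 319 152 box [218, 69, 419, 231] xyz [437.8 172.5  20. ]
((318.5, 151.5), (165.0, 199.0), 90.0)
shift [ 0.4 -1.2 46.8] turn 0
```

Emit:
jog_arm(motion=[[[1.5,-1.5,15],0],[[1.5,-1.5,30],0],[[1.5,-1.5,44],0],[[1.5,-1.5,44],0]])

```text
t: 11.5
eef_pos: [402.0, 175.7, 58.9]
tcp_rot: [3.141, 0.001, -0.137]
ft_force: [-1.0, 0.3, 0.0]
opening: 0.598
grip_force: 0.0
```

Emit:
jog_arm(motion=[[[0,0,0],0],[[0,0,0],0],[[0,0,0],0],[[0,0,0],0],[[0,0,0],0]], grip=1)

```text
t: 12.0
eef_pos: [402.2, 176.6, 59.8]
tcp_rot: [-3.141, -0.001, -0.135]
ft_force: [-0.0, 0.5, -0.7]
opening: 0.236
grip_force: 0.0
```

Emit:
jog_arm(motion=[[[0,0,0],0],[[0,0,0],0],[[0,0,0],0],[[0,0,0],0]])

```text
t: 12.4
eef_pos: [402.2, 176.7, 59.6]
tcp_rot: [-3.142, -0.0, -0.135]
ft_force: [-1.0, 2.2, 4.1]
opening: 0.16
grip_force: 30.0
```

Emit:
jog_arm(motion=[[[3,0,-7.3],0],[[6.7,0,-14.3],0],[[10.9,0,-21],0],[[15.7,0,-27.2],0],[[21.1,0,-33],0]])

```text
t: 12.9
eef_pos: [423.5, 173.8, 93.1]
tcp_rot: [-3.141, -0.0, -0.135]
ft_force: [2.4, 5.2, -8.0]
opening: 0.16
grip_force: 30.0
```

Emit:
jog_arm(motion=[[[5.8,0,-5.4],0],[[12,0,-10.2],0],[[18.7,0,-14.4],0],[[25.7,0,-18],0],[[25.7,0,-18],0]])

```text
t: 13.4
eef_pos: [449.3, 170.4, 111.3]
tcp_rot: [-3.141, -0.001, -0.136]
ft_force: [-0.0, 5.4, -0.4]
opening: 0.156
grip_force: 30.0
```

Release, retreat and watch for over a second.

Emit:
jog_arm(motion=[[[0,0,0],0],[[0,0,0],0],[[0,0,0],0],[[0,0,0],0],[[0,0,0],0]], grip=0.4)

```text
t: 13.9
eef_pos: [448.4, 170.2, 110.5]
tcp_rot: [3.141, 0.0, -0.135]
ft_force: [1.1, -0.5, -0.3]
opening: 0.522
grip_force: 0.0
```

Emit:
jog_arm(motion=[[[0,0,-15],0],[[0,0,-30],0],[[0,0,-50],0],[[0,0,-50],0],[[0,0,-50],0]])

```text
t: 14.4
eef_pos: [448.4, 170.2, 160.4]
tcp_rot: [-3.142, -0.0, -0.135]
ft_force: [0.2, 0.1, 0.1]
opening: 0.602
grip_force: 0.0
```

Run:
```python
from h import *
st(); s=read_camera("side"); cv2.imwrite("pics/s7.png",s["img"])
```

```text
t 14.4 pos [448.4 170.2 160.4] rot [-3.142 -0.    -0.135] F [0.2 0.1 0.1] open 0.602 gf 0.0 j [ 0.23  0.35  1.96 -0.    0.83  1.93]
```

Emit:
jog_arm(motion=[[[0,0,0],0],[[0,0,0],0],[[0,0,0],0],[[0,0,0],0],[[0,0,0],0]])

```text
t: 14.95
eef_pos: [448.5, 170.3, 160.4]
tcp_rot: [3.141, 0.0, -0.135]
ft_force: [-0.0, -0.2, 1.2]
opening: 0.597
grip_force: 0.0
```

Emit:
jog_arm(motion=[[[0,0,0],0],[[0,0,0],0],[[0,0,0],0],[[0,0,0],0],[[0,0,0],0]])

```text
t: 15.45
eef_pos: [448.5, 170.3, 160.5]
tcp_rot: [3.142, -0.0, -0.135]
ft_force: [1.0, 0.4, -0.3]
opening: 0.601
grip_force: 0.0
```

Emit:
jog_arm(motion=[[[0,0,0],0],[[0,0,0],0]])

```text
t: 15.65
eef_pos: [448.5, 170.3, 160.5]
tcp_rot: [3.141, -0.0, -0.135]
ft_force: [-0.1, -0.0, 0.3]
opening: 0.599
grip_force: 0.0
```

Run:
```python
from h import *
a=cv2.imread("pics/s7.png"); s=read_camera("side")["img"]; c=(slice(160,250),slice(210,330)); print("diff",np.abs(a[c].astype(int)-s[c]).max(axis=2).mean(), (np.abs(a[c].astype(int)-s[c]).max(axis=2)>40).sum())
cv2.imwrite("pics/s8.png",cv2.resize(np.hstack([a[c],s[c]]),None,fx=3,fy=3))
w=read_camera("wrist"); cv2.imwrite("pics/w8.png",w["img"])
```

```text
diff 1.3923148148148148 0
```

View pics/s8.png

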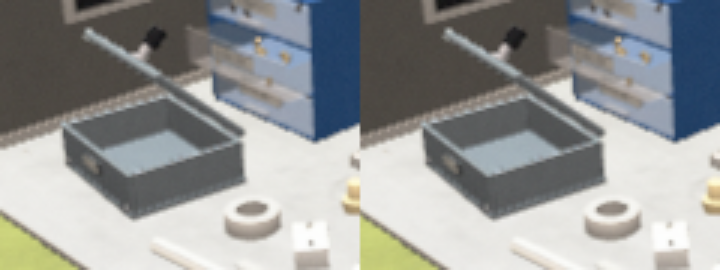

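The lid stood unmoved for over a second (t≈14 to 15.7), so the left case is sound. I'll regrip the knob and open it to about 100°.

Emit:
jog_arm(motion=[[[0,0,25],0],[[0,0,50],0],[[0,0,50],0],[[0,0,50],0]], grip=0.4)

```text
t: 16.15
eef_pos: [448.6, 170.3, 110.8]
tcp_rot: [3.141, 0.001, -0.135]
ft_force: [0.8, 0.0, 0.4]
opening: 0.599
grip_force: 0.0
```

Emit:
jog_arm(motion=[[[0,0,0],0],[[0,0,0],0],[[0,0,0],0],[[0,0,0],0],[[0,0,0],0]], grip=1)

```text
t: 16.65
eef_pos: [448.6, 170.3, 110.7]
tcp_rot: [-3.142, -0.0, -0.135]
ft_force: [0.4, -0.6, 0.6]
opening: 0.236
grip_force: 0.0
```

Emit:
jog_arm(motion=[[[0,0,0],0],[[0,0,0],0],[[0,0,0],0]])

```text
t: 16.95
eef_pos: [448.6, 170.6, 110.6]
tcp_rot: [-3.141, -0.0, -0.135]
ft_force: [-0.4, 5.4, 2.0]
opening: 0.158
grip_force: 30.0
```

Emit:
jog_arm(motion=[[[10.2,0,-4],0],[[20.9,0,-6.8],0],[[31.9,0,-8.2],0],[[42.9,0,-8.3],0],[[53.9,0,-7.1],0]])

```text
t: 17.45
eef_pos: [502.3, 163.5, 118.2]
tcp_rot: [-3.141, -0.0, -0.135]
ft_force: [-1.3, 7.1, 5.8]
opening: 0.16
grip_force: 30.0
```

Emit:
jog_arm(motion=[[[10.8,0,2.6],0],[[21.1,0,6.5],0],[[29.5,0,10.8],0],[[29.5,0,10.8],0]])

```text
t: 17.85
eef_pos: [533.8, 159.5, 107.6]
tcp_rot: [-3.14, -0.005, -0.136]
ft_force: [5.2, 6.3, 7.4]
opening: 0.155
grip_force: 30.0
```

Emit:
jog_arm(motion=[[[0,0,0],0],[[0,0,0],0],[[0,0,0],0],[[0,0,0],0],[[0,0,0],0]], grip=0.4)

```text
t: 18.35
eef_pos: [531.0, 158.9, 106.7]
tcp_rot: [3.141, 0.0, -0.135]
ft_force: [-0.1, -0.5, 0.5]
opening: 0.521
grip_force: 0.0
```

Emit:
jog_arm(motion=[[[0,0,-25],0],[[0,0,-50],0],[[0,0,-75],0],[[0,0,-100],0],[[0,0,-100],0]])

```text
t: 18.85
eef_pos: [532.2, 159.2, 209.8]
tcp_rot: [-3.14, -0.005, -0.135]
ft_force: [1.1, -0.5, -0.3]
opening: 0.597
grip_force: 0.0
```

Emit:
jog_arm(motion=[[[-14,43,0],-0.027],[[-28,86,0],-0.054],[[-42,129,0],-0.081],[[-56,172,0],-0.108],[[-70,212,5],-0.135]])

```text
t: 19.35
eef_pos: [432.1, -42.9, 201.6]
tcp_rot: [3.141, -0.0, 0.001]
ft_force: [0.6, -0.2, -0.8]
opening: 0.601
grip_force: 0.0
```

Emit:
jog_arm(motion=[[[0,0,0],0],[[0,0,0],0]])

```text
t: 19.55
eef_pos: [432.9, -42.1, 201.5]
tcp_rot: [-3.141, 0.0, -0.003]
ft_force: [0.5, -0.2, -0.3]
opening: 0.6
grip_force: 0.0
```

```bash
cat >> h.py <<'E'
def rects(pic,x0=0,y0=0,x1=640,y1=400,z=18,thr=228,amin=150,show=True):
    pass
E
python3 - <<'E'
from h import *
st(); w=read_camera("wrist"); cv2.imwrite("pics/w9.png",w["img"]); find(w,["fixture_block_a_mid","brass_coupling_mid","gauge_ring_mid","thumb_nut_mid"])
Z18=18
for r in cut_out("fixture_block_a_mid",w):
    if r["p"]>.15:
        q=cv2.minAreaRect(np.argwhere(r["region"])[:,::-1].astype(np.float32)); print(r["p"],q,[atz(w,*k,12)[:2].tolist() for k in cv2.boxPoints(q)])
s=read_camera("side"); cv2.imwrite("pics/s9.png",s["img"])
E
```

```text
t 19.55 pos [432.9 -42.1 201.5] rot [-3.141e+00  0.000e+00 -3.000e-03] F [ 0.5 -0.2 -0.3] open 0.6 gf 0.0 j [-0.25  0.23  2.01  0.    0.9   1.32]
fixture_block_a_mid 0.8 px 376 170 box [356, 152, 394, 185] xyz [ 440.  -101.1   10. ]
brass_coupling_mid 0.84 px 280 102 box [271, 93, 292, 114] xyz [511.1   0.9  12. ]
gauge_ring_mid 0.74 px 248 175 box [227, 156, 268, 193] xyz [434.8  38.8   8. ]
gauge_ring_mid 0.65 px 400 59 box [374, 37, 424, 85] xyz [ 553.6 -122.3    8. ]
0.8 ((375.7203063964844, 169.85830688476562), (26.385210037231445, 40.21337890625), 74.35775756835938) [[448.3, -75.7], [459.9, -117.0], [432.2, -126.0], [420.2, -84.1]]
```

View pics/w9.png

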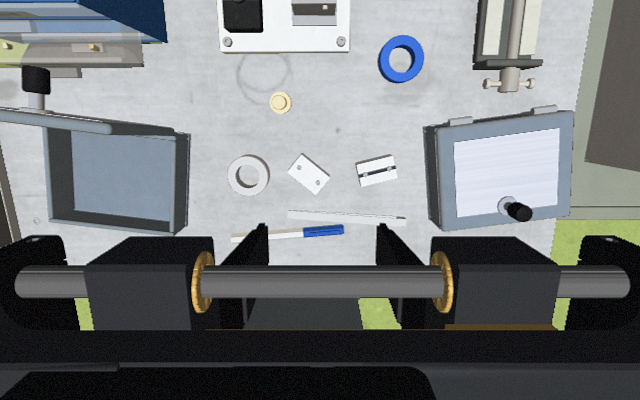

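The view shows the left lid wide open and the right case shut. The slotted block is at (376,170), the plain block at (309,173), the brass coupling at (280,102), the ring at (248,175), and there is no thumb nut. I'll take the slotted block across its length at yaw ≈ 0.27.

Emit:
jog_arm(motion=[[[1.4,12,20],-0.055],[[3,24,45],-0.11],[[4.5,36,75],-0.165],[[6,48,105],-0.22],[[7,59,136],-0.273]])

```text
t: 20.4
eef_pos: [440.6, -100.7, 64.8]
tcp_rot: [3.141, -0.001, 0.276]
ft_force: [0.6, -0.1, 0.4]
opening: 0.598
grip_force: 0.0
```

Emit:
jog_arm(motion=[[[0,0,0],0],[[0,0,0],0]])

```text
t: 20.6
eef_pos: [440.2, -100.2, 66.1]
tcp_rot: [-3.141, 0.001, 0.271]
ft_force: [0.1, -0.1, -0.6]
opening: 0.602
grip_force: 0.0
```

Run:
```python
from h import *
st()
w0=cv2.imread("pics/w9.png"); w=read_camera("wrist"); cv2.imwrite("pics/w10.png",w["img"]); find(w,["fixture_block_a_mid"])
for r in cut_out("fixture_block_a_mid",w)[:2]:
    q=cv2.minAreaRect(np.argwhere(r["region"])[:,::-1].astype(np.float32)); c=np.array([atz(w,*k,14)[:2] for k in cv2.boxPoints(q)]); print(r["p"],c.mean(0),c.tolist())
# plain block from w9
m=(w0[140:205,280:340].min(axis=2)>225).astype(np.uint8); m=cv2.morphologyEx(m,cv2.MORPH_CLOSE,np.ones((5,5))); n,l,S,C=cv2.connectedComponentsWithStats(m)
print(S.tolist(),C.tolist())
k=1+np.argmax(S[1:,4]); q=cv2.minAreaRect(np.argwhere(l==k)[:,::-1].astype(np.float32)); print(q)
go(440,-101,5,.273)
```

```text
t 20.6 pos [ 440.2 -100.2   66.1] rot [-3.141e+00  1.000e-03  2.710e-01] F [ 0.1 -0.1 -0.6] open 0.602 gf 0.0 j [-0.37  0.48  2.12 -0.    0.55  0.93]
[[0, 0, 60, 65, 3087], [7, 15, 42, 40, 813]] [[29.876255264010368, 31.33462908973113], [28.071340713407135, 34.52644526445265]]
((28.13414764404297, 34.70732116699219), (36.38848876953125, 22.48902130126953), 38.65980529785156)
shift [-1.   0.5 62.2] turn -0.0
```

Emit:
jog_arm(motion=[[[0,0,20],0],[[0,0,40],0],[[0,0,54],0],[[0,0,60],0],[[0,0,60],0]])

```text
t: 21.25
eef_pos: [440.4, -100.4, 6.2]
tcp_rot: [3.141, -0.0, 0.273]
ft_force: [0.3, -0.2, 0.5]
opening: 0.599
grip_force: 0.0
```

Emit:
jog_arm(motion=[[[0,0,0],0],[[0,0,0],0],[[0,0,0],0],[[0,0,0],0],[[0,0,0],0]], grip=1)

```text
t: 21.75
eef_pos: [440.5, -100.7, 6.5]
tcp_rot: [3.141, -0.001, 0.273]
ft_force: [-0.8, 0.7, 7.5]
opening: 0.419
grip_force: 29.9
```

Emit:
jog_arm(motion=[[[0,0,-20],0],[[0,0,-45],0],[[0,0,-70],0],[[0,0,-95],0],[[0,0,-95],0]])

```text
t: 22.25
eef_pos: [441.3, -101.0, 103.4]
tcp_rot: [3.139, -0.004, 0.273]
ft_force: [0.5, -0.5, -2.8]
opening: 0.414
grip_force: 29.9
```

Run:
```python
from h import *
st(); w=read_camera("wrist"); t=read_camera("top")
find(t,["case_a"])
cv2.imwrite("pics/w11.png",w["img"])
```

```text
t 22.25 pos [ 441.3 -101.   103.4] rot [ 3.139 -0.004  0.273] F [ 0.5 -0.5 -2.8] open 0.414 gf 29.9 j [-0.37  0.41  2.09 -0.    0.64  0.93]
case_a 0.85 px 214 214 box [170, 161, 254, 255] xyz [448.8 175.8  20. ]
case_a 0.64 px 454 223 box [439, 190, 464, 251] xyz [ 445.2 -282.3   20. ]
```

Emit:
jog_arm(motion=[[[6,-35,-5],0.082],[[11.5,-70,-10],0.164],[[17,-105,-15],0.246],[[23,-140,-15],0.328],[[28.6,-175.4,-15],0.408]])

```text
t: 22.9
eef_pos: [419.7, 77.3, 114.8]
tcp_rot: [3.141, 0.002, -0.139]
ft_force: [1.1, -0.0, -1.0]
opening: 0.418
grip_force: 29.9
```

Emit:
jog_arm(motion=[[[-7,-29,0],0],[[-14.5,-57.5,0],0],[[-22,-86,0],0],[[-28.9,-114.9,0],0],[[-28.9,-114.9,0],0]])

```text
t: 23.4
eef_pos: [406.5, 196.0, 114.6]
tcp_rot: [3.141, 0.002, -0.132]
ft_force: [0.7, -0.2, -1.8]
opening: 0.418
grip_force: 29.9
```

Run:
```python
from h import *
st(); go(408.4,193.3,12,-.135); w=read_camera("wrist"); cv2.imwrite("pics/w12.png",w["img"][40:400,100:540])
```

```text
t 23.4 pos [406.5 196.  114.6] rot [ 3.141e+00  2.000e-03 -1.320e-01] F [ 0.7 -0.2 -1.8] open 0.418 gf 29.9 j [0.3  0.39 2.07 0.   0.68 2.01]
shift [  2.2   2.4 102.6] turn 0.003
```

View pics/w12.png

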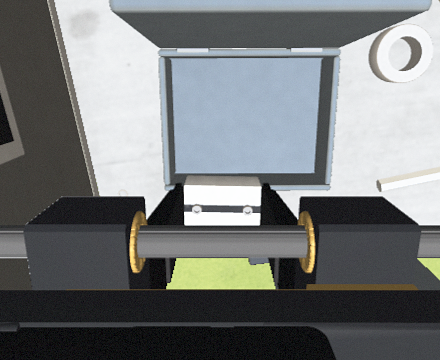

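Emit:
jog_arm(motion=[[[2,4,15],0],[[2,4,35],0],[[2,4,55],0],[[2,4,75],0],[[2,4,88],0]])

```text
t: 23.95
eef_pos: [408.1, 188.3, 25.9]
tcp_rot: [3.14, 0.002, -0.136]
ft_force: [0.4, -1.0, -1.7]
opening: 0.419
grip_force: 29.9
```

Emit:
jog_arm(motion=[[[0,0,5],0],[[0,0,10],0],[[0,0,14],0],[[0,0,14],0]])

```text
t: 24.35
eef_pos: [408.8, 189.4, 13.7]
tcp_rot: [3.141, 0.0, -0.135]
ft_force: [0.3, -0.4, -1.3]
opening: 0.415
grip_force: 29.9
```

Emit:
jog_arm(motion=[[[0,0,1.5],0],[[0,0,1.5],0],[[0,0,1.5],0]], grip=0.5)

```text
t: 24.65
eef_pos: [408.9, 189.6, 12.6]
tcp_rot: [-3.141, -0.001, -0.135]
ft_force: [0.4, 0.4, 0.6]
opening: 0.496
grip_force: 0.0
```

Emit:
jog_arm(motion=[[[0,0,-10],0],[[0,0,-30],0],[[0,0,-55],0],[[0,0,-85],0],[[0,0,-115],0]])

```text
t: 25.15
eef_pos: [408.5, 189.5, 129.2]
tcp_rot: [-3.142, -0.0, -0.135]
ft_force: [0.4, -0.0, 0.5]
opening: 0.501
grip_force: 0.0
```

Run:
```python
from h import *
st(); w=read_camera("wrist"); cv2.imwrite("pics/w13.png",w["img"]); s=read_camera("side"); cv2.imwrite("pics/s13.png",s["img"])
find(w,["fixture_block_a_mid","gauge_ring_mid","brass_coupling_mid"]); find(s,["fixture_block_a_mid","gauge_ring_mid","brass_coupling_mid"])
print(s["img"][195:225,240:290].min(axis=2).max())
```

```text
t 25.15 pos [408.5 189.5 129.2] rot [-3.142 -0.    -0.135] F [ 0.4 -0.   0.5] open 0.501 gf 0.0 j [ 0.29  0.36  2.06 -0.    0.72  1.99]
fixture_block_a_mid 0.81 px 321 192 box [299, 173, 346, 207] xyz [407.5 190.   10. ]
gauge_ring_mid 0.82 px 483 96 box [451, 68, 513, 122] xyz [470.6  44.4   8. ]
brass_coupling_mid 0.7 px 536 36 box [519, 20, 557, 55] xyz [511.2   3.3  12. ]
brass_coupling_mid 0.38 px 483 97 box [451, 70, 514, 123] xyz [470.5  46.1  12. ]
gauge_ring_mid 0.62 px 329 226 box [326, 220, 332, 229] xyz [517.2   3.8   8. ]
gauge_ring_mid 0.6 px 304 226 box [293, 218, 315, 235] xyz [473.   43.8   8. ]
gauge_ring_mid 0.49 px 249 211 box [245, 210, 253, 218] xyz [428.2 211.1   8. ]
gauge_ring_mid 0.47 px 382 237 box [373, 232, 387, 244] xyz [ 563.4 -120.1    8. ]
brass_coupling_mid 0.61 px 329 226 box [325, 220, 331, 230] xyz [511.1  -2.4  12. ]
brass_coupling_mid 0.53 px 303 226 box [292, 219, 313, 235] xyz [467.2  39.4  12. ]
252
```

Slotted block is in at (408,190). The ring has been knocked to (471,44), which I've noted. Next is the plain block.

Emit:
jog_arm(motion=[[[11,42,0],0.108],[[23,84,0],0.216],[[34,126,0],0.324],[[46,168,0],0.432],[[57,211,0],0.54]], grip=0.4)

```text
t: 26.05
eef_pos: [436.6, -28.9, 126.6]
tcp_rot: [3.141, 0.001, -0.68]
ft_force: [0.2, 1.0, -0.0]
opening: 0.599
grip_force: 0.0
```

Emit:
jog_arm(motion=[[[0,0,0],0],[[0,0,0],0],[[0,0,0],0]])

```text
t: 26.35
eef_pos: [436.4, -26.5, 126.9]
tcp_rot: [3.141, 0.001, -0.674]
ft_force: [0.2, -0.4, 0.5]
opening: 0.599
grip_force: 0.0
```

Run:
```python
from h import *
st(); w=read_camera("wrist"); i=w["img"]; cv2.imwrite("pics/w14.png",i); find(w,["fixture_block_a_mid"])
m=(i[120:240,260:390].min(axis=2)>228).astype(np.uint8); m=cv2.morphologyEx(m,cv2.MORPH_OPEN,np.ones((3,3))); n,l,S,C=cv2.connectedComponentsWithStats(m)
for k in range(1,n):
    if S[k][4]<300: continue
    q=cv2.minAreaRect(np.argwhere(l==k)[:,::-1].astype(np.float32)+[260,120]) if 0 else cv2.minAreaRect((np.argwhere(l==k)[:,::-1]+[260,120]).astype(np.float32))
    c=np.array([atz(w,*p,18)[:2] for p in cv2.boxPoints(q)]); print(q,c.mean(0),c.tolist())
```

```text
t 26.35 pos [436.4 -26.5 126.9] rot [ 3.141e+00  1.000e-03 -6.740e-01] F [ 0.2 -0.4  0.5] open 0.599 gf 0.0 j [-0.21  0.35  2.09  0.    0.7   2.03]
((323.0, 192.5), (27.0, 44.0), 90.0) [436.475 -28.   ] [[457.5, -20.8], [434.1, -50.1], [415.2, -35.5], [439.1, -5.6]]
```

Emit:
jog_arm(motion=[[[1,1,30],0],[[1,1,60],0],[[1,1,90],0],[[1,1,110],0],[[1,1,120.5],0]])

```text
t: 26.95
eef_pos: [436.4, -27.5, 5.4]
tcp_rot: [3.141, 0.002, -0.673]
ft_force: [0.6, 0.8, 0.4]
opening: 0.599
grip_force: 0.0
```

Emit:
jog_arm(motion=[[[0,0,0],0],[[0,0,0],0],[[0,0,0],0],[[0,0,0],0],[[0,0,0],0]], grip=1)

```text
t: 27.45
eef_pos: [437.4, -28.6, 7.6]
tcp_rot: [-3.141, -0.002, -0.675]
ft_force: [-0.1, 3.4, 8.2]
opening: 0.414
grip_force: 30.0
```

Emit:
jog_arm(motion=[[[0,0,-20],0],[[0,0,-45],0],[[0,0,-75],0],[[0,0,-110],0],[[0,0,-110],0]])

```text
t: 27.95
eef_pos: [438.5, -29.0, 120.4]
tcp_rot: [-3.139, -0.006, -0.675]
ft_force: [0.4, 0.1, -2.2]
opening: 0.417
grip_force: 30.0
```

Emit:
jog_arm(motion=[[[-27,-34,0],-0.108],[[-54,-68,0],-0.216],[[-80,-102,0],-0.324],[[-107,-136,0],-0.432],[[-133,-170,0],-0.54]])

```text
t: 28.45
eef_pos: [438.8, 188.9, 116.2]
tcp_rot: [3.141, 0.0, -0.131]
ft_force: [0.2, 0.2, -0.6]
opening: 0.419
grip_force: 30.0
```

Emit:
jog_arm(motion=[[[0,0,0],0],[[0,0,0],0],[[0,0,0],0]])

```text
t: 28.75
eef_pos: [439.1, 186.5, 116.4]
tcp_rot: [3.141, 0.001, -0.137]
ft_force: [-0.7, -1.3, -1.7]
opening: 0.418
grip_force: 30.0
```

Run:
```python
from h import *
st(); go(439.8,187,15,-.135)
```

```text
t 28.75 pos [439.1 186.5 116.4] rot [ 3.141e+00  1.000e-03 -1.370e-01] F [-0.7 -1.3 -1.7] open 0.418 gf 30.0 j [ 0.26  0.41  2.01 -0.    0.71  1.97]
shift [  0.6  -0.6 101.4] turn -0.002
```

Emit:
jog_arm(motion=[[[0.5,-0.5,15],0],[[0.5,-0.5,35],0],[[0.5,-0.5,55],0],[[0.5,-0.5,75],0],[[0.5,-0.5,90],0]])

```text
t: 29.25
eef_pos: [439.9, 186.1, 25.7]
tcp_rot: [3.141, 0.001, -0.138]
ft_force: [0.6, 0.2, -0.8]
opening: 0.414
grip_force: 30.0
```

Emit:
jog_arm(motion=[[[0,0,5],0],[[0,0,10],0],[[0,0,13],0],[[0,0,13],0]])

```text
t: 29.65
eef_pos: [440.1, 187.4, 14.0]
tcp_rot: [-3.142, -0.0, -0.136]
ft_force: [-0.4, 0.3, -1.6]
opening: 0.417
grip_force: 30.0
```

Emit:
jog_arm(motion=[[[0,0,0],0],[[0,0,0],0],[[0,0,0],0]], grip=0.5)

```text
t: 29.95
eef_pos: [440.1, 187.7, 14.1]
tcp_rot: [-3.141, -0.001, -0.135]
ft_force: [1.4, -0.5, -0.2]
opening: 0.496
grip_force: 0.0
```

Emit:
jog_arm(motion=[[[0,0,-10],0],[[0,0,-30],0],[[0,0,-55],0],[[0,0,-85],0],[[0,0,-115],0]])

```text
t: 30.45
eef_pos: [439.7, 187.6, 130.7]
tcp_rot: [3.142, -0.0, -0.135]
ft_force: [-0.2, 0.0, -0.2]
opening: 0.497
grip_force: 0.0
```

Run:
```python
from h import *
st(); w=read_camera("wrist"); cv2.imwrite("pics/w15.png",w["img"]); find(w,["fixture_block_a_mid","brass_coupling_mid","gauge_ring_mid"])
```

```text
t 30.45 pos [439.7 187.6 130.7] rot [ 3.142 -0.    -0.135] F [-0.2  0.  -0.2] open 0.497 gf 0.0 j [ 0.27  0.39  2.   -0.    0.75  1.97]
fixture_block_a_mid 0.91 px 324 226 box [304, 208, 345, 241] xyz [407.  190.3  10. ]
brass_coupling_mid 0.72 px 533 78 box [516, 63, 554, 93] xyz [511.2   3.1  12. ]
gauge_ring_mid 0.79 px 484 137 box [452, 108, 507, 160] xyz [467.6  41.4   8. ]
```

Emit:
jog_arm(motion=[[[0,33,0],0],[[0,66,0],0],[[0,100,0],0],[[0,135,0],0]], grip=0.5)

```text
t: 31.05
eef_pos: [420.9, 52.8, 128.0]
tcp_rot: [3.141, 0.002, -0.135]
ft_force: [1.8, 0.6, 0.6]
opening: 0.503
grip_force: 0.0
```

Emit:
jog_arm(motion=[[[19,8,0],-0.03],[[38,16,0],-0.06],[[57,24,0],-0.09],[[76,32,0],-0.12],[[95.6,39.3,0],-0.135]])

```text
t: 31.55
eef_pos: [511.2, 1.6, 127.8]
tcp_rot: [-3.141, 0.002, 0.001]
ft_force: [0.4, -0.3, -0.1]
opening: 0.499
grip_force: 0.0
```

Emit:
jog_arm(motion=[[[0,0,0],0],[[0,0,0],0],[[0,0,0],0]])

```text
t: 31.85
eef_pos: [510.1, 2.5, 128.3]
tcp_rot: [-3.141, 0.002, -0.0]
ft_force: [-0.4, 0.7, 0.3]
opening: 0.5
grip_force: 0.0
```

Run:
```python
from h import *
st(); w=read_camera("wrist"); cv2.imwrite("pics/w16.png",w["img"]); find(w,["brass_coupling_mid","gauge_ring_mid"])
t=read_camera("top"); find(t,["brass_coupling_mid","gauge_ring_mid"])
```

```text
t 31.85 pos [510.1   2.5 128.3] rot [-3.141e+00  2.000e-03 -0.000e+00] F [-0.4  0.7  0.3] open 0.5 gf 0.0 j [-0.12  0.43  1.92 -0.    0.78  1.45]
brass_coupling_mid 0.97 px 323 189 box [311, 176, 334, 204] xyz [512.4   1.4  12. ]
gauge_ring_mid 0.94 px 467 142 box [438, 119, 498, 168] xyz [ 553.2 -122.9    8. ]
gauge_ring_mid 0.69 px 279 228 box [249, 209, 297, 257] xyz [474.4  41.8   8. ]
gauge_ring_mid 0.18 px 82 230 box [0, 195, 200, 265] xyz [472.8 222.6   8. ]
gauge_ring_mid 0.73 px 374 168 box [363, 157, 381, 178] xyz [ 549.3 -127.7    8. ]
```

Emit:
jog_arm(motion=[[[2,1,30],0],[[2,1,60],0],[[2,1,90],0],[[2,1,112],0],[[2,1,122],0]])

```text
t: 32.65
eef_pos: [512.5, 1.1, 5.2]
tcp_rot: [-3.141, 0.002, -0.0]
ft_force: [0.4, 0.2, -0.4]
opening: 0.496
grip_force: 0.0
```

Emit:
jog_arm(motion=[[[0,0,0],0],[[0,0,0],0],[[0,0,0],0],[[0,0,0],0],[[0,0,0],0]], grip=1)

```text
t: 33.15
eef_pos: [513.6, 1.0, 7.5]
tcp_rot: [3.141, -0.001, -0.0]
ft_force: [-0.6, 0.2, 2.2]
opening: 0.173
grip_force: 29.2
```

Emit:
jog_arm(motion=[[[0,0,0],0],[[0,0,-20],0],[[0,0,-45],0],[[0,0,-75],0],[[0,0,-110],0]])

```text
t: 33.65
eef_pos: [512.6, 1.1, 117.5]
tcp_rot: [-3.141, 0.002, -0.0]
ft_force: [0.5, 0.0, -0.8]
opening: 0.173
grip_force: 28.8
```

Emit:
jog_arm(motion=[[[0,0,0],0],[[0,0,0],0]])

```text
t: 33.85
eef_pos: [513.2, 1.1, 117.2]
tcp_rot: [3.141, -0.001, -0.0]
ft_force: [-0.0, 1.3, -0.3]
opening: 0.167
grip_force: 28.8
```

Emit:
jog_arm(motion=[[[-25,-26,0],0.027],[[-50,-52,0],0.054],[[-70,-82,0],0.081],[[-84,-112,0],0.108],[[-95.5,-141.5,0],0.135]])

```text
t: 34.35
eef_pos: [416.1, 143.4, 115.7]
tcp_rot: [3.141, 0.002, -0.137]
ft_force: [0.1, 0.8, -0.9]
opening: 0.171
grip_force: 28.8
```

Emit:
jog_arm(motion=[[[0,0,0],0],[[0,0,0],0],[[0,0,0],0]])

```text
t: 34.65
eef_pos: [417.8, 142.0, 116.2]
tcp_rot: [3.141, 0.001, -0.135]
ft_force: [0.6, 0.2, 0.2]
opening: 0.171
grip_force: 28.8
```

Run:
```python
from h import *
st(); go(417.6,142,16,-.135); w=read_camera("wrist"); cv2.imwrite("pics/w17.png",w["img"][40:400,100:540])
```

```text
t 34.65 pos [417.8 142.  116.2] rot [ 3.141e+00  1.000e-03 -1.350e-01] F [0.6 0.2 0.2] open 0.171 gf 28.8 j [ 0.18  0.37  2.1  -0.    0.67  1.88]
shift [ -0.2   0.  100.2] turn -0.0
```

View pics/w17.png

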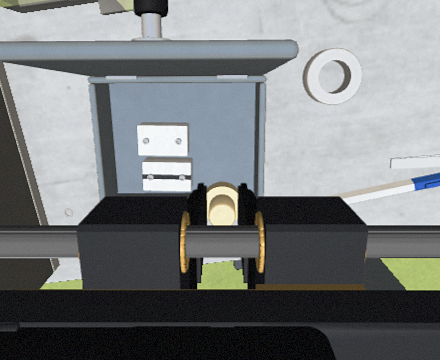

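Blocks lie flat at crop px (163,140) and (166,175), and the brass coupling is held upright. Lowering it in.

Emit:
jog_arm(motion=[[[0,0,20],0],[[0,0,45],0],[[0,0,68],0],[[0,0,85],0],[[0,0,93],0]])

```text
t: 35.2
eef_pos: [417.5, 141.7, 22.4]
tcp_rot: [3.141, 0.002, -0.137]
ft_force: [0.4, -0.3, -0.3]
opening: 0.171
grip_force: 28.8
```

Emit:
jog_arm(motion=[[[0,0,4],0],[[0,0,8],0],[[0,0,10],0],[[0,0,10],0]])

```text
t: 35.6
eef_pos: [417.9, 142.5, 14.0]
tcp_rot: [-3.142, -0.001, -0.135]
ft_force: [0.4, -0.2, -0.2]
opening: 0.173
grip_force: 28.8
```

Emit:
jog_arm(motion=[[[0,0,0],0],[[0,0,0],0],[[0,0,0],0]], grip=0.73)

```text
t: 35.9
eef_pos: [417.9, 142.6, 14.1]
tcp_rot: [-3.142, -0.001, -0.135]
ft_force: [-0.5, 0.0, -0.3]
opening: 0.262
grip_force: 0.0
```

Emit:
jog_arm(motion=[[[0,0,-8],0],[[0,0,-20],0],[[0,0,-45],0],[[0,0,-85],0],[[0,0,-120],0]])

```text
t: 36.4
eef_pos: [417.4, 142.5, 135.8]
tcp_rot: [3.141, 0.0, -0.135]
ft_force: [0.0, -0.2, 0.2]
opening: 0.271
grip_force: 0.0
```

Run:
```python
from h import *
st(); w=read_camera("wrist"); i=w["img"]; find(w,["fixture_block_a_mid","brass_coupling_mid","gauge_ring_mid","thumb_nut_mid"]); s=read_camera("side")["img"][170:250,200:340]
o=np.zeros((380,800,3),np.uint8); o[:300,:430]=i[40:340,170:600]; o[:200,440:790]=cv2.resize(s,(350,200),interpolation=3); cv2.imwrite("pics/w18.png",o)
```

```text
t 36.4 pos [417.4 142.5 135.8] rot [ 3.141  0.    -0.135] F [ 0.  -0.2  0.2] open 0.271 gf 0.0 j [ 0.18  0.34  2.08 -0.    0.73  1.89]
fixture_block_a_mid 0.92 px 271 207 box [250, 191, 295, 221] xyz [407.6 190.8  10. ]
fixture_block_a_mid 0.43 px 259 90 box [115, 17, 390, 120] xyz [510.6 183.8  10. ]
brass_coupling_mid 0.69 px 321 192 box [311, 179, 334, 205] xyz [415.8 143.3  12. ]
gauge_ring_mid 0.94 px 426 115 box [400, 89, 450, 141] xyz [470.7  44.2   8. ]
gauge_ring_mid 0.82 px 618 5 box [594, 0, 640, 15] xyz [ 535.9 -114.9    8. ]
```

View pics/w18.png

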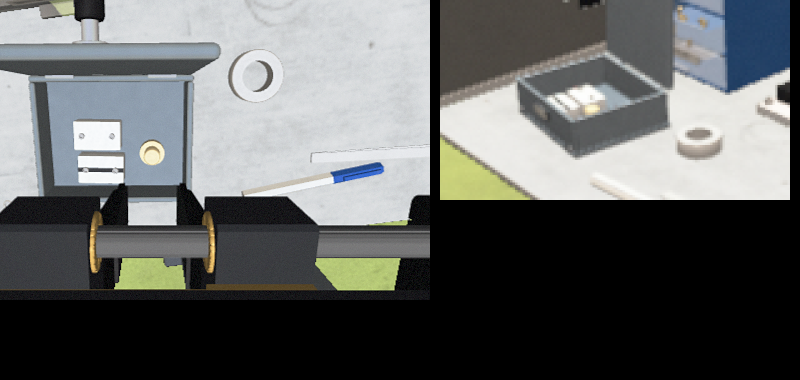

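Everything is in the case and low. Now I'll regrip the knob, starting above the open lid, and swing it shut.

Emit:
jog_arm(motion=[[[0,0,-25],0],[[0,0,-50],0],[[0,0,-74],0],[[0,0,-74],0]], grip=0.4)

```text
t: 37.1
eef_pos: [418.5, 142.7, 209.0]
tcp_rot: [-3.141, -0.002, -0.135]
ft_force: [0.9, 0.6, -0.7]
opening: 0.552
grip_force: 0.0
```

Emit:
jog_arm(motion=[[[28,-8,0],0],[[55,-16,0],0],[[83,-24,0],0],[[110,-31.5,0],0],[[110,-31.5,0],0]])

```text
t: 37.6
eef_pos: [532.9, 159.0, 205.2]
tcp_rot: [3.141, 0.002, -0.136]
ft_force: [0.3, 0.5, 0.1]
opening: 0.6
grip_force: 0.0
```

Run:
```python
from h import *
read_camera("wrist"); read_camera("wrist"); st(); go(531.5,159,107,-.135)
```

```text
t 37.7 pos [530.2 158.7 205.6] rot [ 3.14   0.004 -0.135] F [-0.1  0.6 -0.3] open 0.6 gf 0.0 j [ 0.17  0.39  1.74 -0.    1.02  1.88]
shift [ 1.2 -0.4 98.6] turn -0.0
```

Emit:
jog_arm(motion=[[[1,0,25],0],[[1,0,50],0],[[1,0,75],0],[[1,0,90],0],[[1,0,98],0]])

```text
t: 38.2
eef_pos: [530.2, 158.6, 108.1]
tcp_rot: [3.141, 0.003, -0.135]
ft_force: [0.2, 0.1, -0.3]
opening: 0.6
grip_force: 0.0
```

Emit:
jog_arm(motion=[[[0,0,0],0],[[0,0,0],0],[[0,0,0],0],[[0,0,0],0],[[0,0,0],0]], grip=1)

```text
t: 38.7
eef_pos: [532.1, 158.8, 110.3]
tcp_rot: [-3.141, -0.001, -0.135]
ft_force: [0.3, 0.6, -0.6]
opening: 0.235
grip_force: 0.0
```

Emit:
jog_arm(motion=[[[0,0,0],0],[[0,0,0],0],[[0,0,0],0]])

```text
t: 39.0
eef_pos: [532.2, 159.7, 110.2]
tcp_rot: [-3.14, -0.001, -0.135]
ft_force: [-0.2, 6.1, 1.6]
opening: 0.156
grip_force: 30.0
```

Emit:
jog_arm(motion=[[[-9.9,0,-4.9],0],[[-20.3,0,-8.6],0],[[-31.1,0,-11],0],[[-42.1,0,-12],0],[[-53.1,0,-11.8],0]])

```text
t: 39.5
eef_pos: [479.5, 166.5, 121.3]
tcp_rot: [-3.141, -0.001, -0.135]
ft_force: [5.0, 5.0, -11.7]
opening: 0.156
grip_force: 30.0
```

Emit:
jog_arm(motion=[[[-10.9,0,1.7],0],[[-21.6,0,4.6],0],[[-31.8,0,8.9],0],[[-41.4,0,14.3],0],[[-50.3,0,20.9],0]])

```text
t: 40.0
eef_pos: [429.1, 173.1, 101.1]
tcp_rot: [-3.141, -0.001, -0.135]
ft_force: [0.5, 3.7, 4.6]
opening: 0.159
grip_force: 30.0
```

Emit:
jog_arm(motion=[[[-6.9,0,6.4],0],[[-13.1,0,13.6],0],[[-18.5,0,21.3],0],[[-23.1,0,29.6],0],[[-26.8,0,37],0]])

```text
t: 40.5
eef_pos: [402.4, 176.6, 63.5]
tcp_rot: [-3.141, 0.0, -0.135]
ft_force: [0.5, 5.1, 2.4]
opening: 0.159
grip_force: 30.0
```

Emit:
jog_arm(motion=[[[0,0,1],0],[[0,0,2],0],[[0,0,2],0]])

```text
t: 40.8
eef_pos: [402.1, 176.6, 61.9]
tcp_rot: [3.141, 0.001, -0.135]
ft_force: [-6.2, 7.4, 13.2]
opening: 0.155
grip_force: 30.0
```

Emit:
jog_arm(motion=[[[0,0,1],0],[[0,0,2],0],[[0,0,2],0]])

```text
t: 41.1
eef_pos: [403.1, 176.5, 60.6]
tcp_rot: [-3.141, -0.001, -0.135]
ft_force: [-4.0, 3.3, 22.1]
opening: 0.16
grip_force: 30.0
```

Seated with 22 N. Release, lift, and go over the ring.

Emit:
jog_arm(motion=[[[0,0,-2],0],[[0,0,-2],0],[[0,0,-2],0],[[0,0,-2],0],[[0,0,-2],0]], grip=0.35)

```text
t: 41.6
eef_pos: [402.8, 176.3, 61.5]
tcp_rot: [3.141, 0.0, -0.135]
ft_force: [-0.1, -0.7, 0.2]
opening: 0.523
grip_force: 0.0
```

Emit:
jog_arm(motion=[[[0,0,-20],0],[[0,0,-45],0],[[0,0,-75],0],[[0,0,-85],0]], grip=0.3)

```text
t: 42.0
eef_pos: [403.7, 176.6, 148.7]
tcp_rot: [-3.141, -0.003, -0.135]
ft_force: [-0.1, 0.4, -0.3]
opening: 0.697
grip_force: 0.0
```

Emit:
jog_arm(motion=[[[17,24,0],-0.056],[[34,49,0],-0.112],[[51,73,0],-0.168],[[68,98,0],-0.225],[[85,122,0],-0.281]])

```text
t: 42.5
eef_pos: [470.9, 42.8, 146.0]
tcp_rot: [-3.142, 0.001, 0.148]
ft_force: [0.5, 0.4, -0.0]
opening: 0.7
grip_force: 0.0
```

Emit:
jog_arm(motion=[[[0,0,10],0],[[0,0,20],0],[[0,0,20],0]])

```text
t: 42.8
eef_pos: [469.4, 44.6, 124.9]
tcp_rot: [-3.141, 0.003, 0.145]
ft_force: [-0.6, -0.1, 0.2]
opening: 0.701
grip_force: 0.0
```

Run:
```python
from h import *
st(); w=read_camera("wrist"); i=w["img"]; cv2.imwrite("pics/w19.png",i); find(w,["gauge_ring_mid"])
s=read_camera("side"); a=cv2.imread("pics/side0.png"); cv2.imwrite("pics/s19.png",s["img"])
c=(slice(180,240),slice(228,282)); d=np.abs(a[c].astype(int)-s["img"][c]).max(axis=2); print("left case vs start: diff>40 px",(d>40).sum(), d.mean())
u=proj(w,(471,44,8)); print(u); print(i[int(u[1])-30:int(u[1])+31:6,int(u[0])].tolist())
```

```text
t 42.8 pos [469.4  44.6 124.9] rot [-3.141e+00  3.000e-03  1.450e-01] F [-0.6 -0.1  0.2] open 0.701 gf 0.0 j [-0.05  0.39  2.02  0.    0.73  1.38]
gauge_ring_mid 0.77 px 533 123 box [499, 95, 564, 152] xyz [ 553.3 -122.8    8. ]
gauge_ring_mid 0.29 px 155 194 box [65, 131, 261, 263] xyz [445.7 189.9   8. ]
left case vs start: diff>40 px 5 5.874074074074074
(np.float64(322.6771665674582), np.float64(189.53541321767796))
[[181, 181, 179], [104, 107, 108], [208, 204, 201], [215, 207, 204], [172, 170, 168], [181, 179, 177], [188, 186, 184], [186, 183, 181], [132, 134, 136], [210, 204, 202], [190, 186, 182]]
```

The left case looks as it did at the start, so it is shut. The network missed the ring here, so I'll fit its circle.

Run:
```python
from h import *
w=read_camera("wrist"); g=cv2.cvtColor(w["img"],6)[120:260,240:410]; g=cv2.medianBlur(g,3)
c=cv2.HoughCircles(g,cv2.HOUGH_GRADIENT,1.2,15,param1=80,param2=18,minRadius=10,maxRadius=50)
for x,y,r in (c[0][:5] if c is not None else []): print(x+240,y+120,r,atz(w,x+240,y+120,16))
for z in(0,16): print(z,proj(w,(470.7,44,z)), 22*np.linalg.norm(np.subtract(proj(w,(470.7,45,z)),proj(w,(470.7,44,z)))))
find(w,["gauge_ring_mid"]); cv2.imwrite("pics/w20.png",cv2.resize(w["img"][100:270,200:440],None,fx=3,fy=3))
```

```text
321.0 193.8 23.920002 [469.8  45.2  16. ]
328.2 180.6 12.64 [482.2  40.8  16. ]
310.2 181.8 11.440001 [478.9  55.9  16. ]
0 (np.float64(322.5153973639258), np.float64(189.00020230419995)) 24.13500072524061
16 (np.float64(322.55324378275714), np.float64(193.0120095123968)) 25.40265055337986
gauge_ring_mid 0.87 px 321 192 box [295, 167, 345, 217] xyz [469.2  45.    8. ]
gauge_ring_mid 0.57 px 531 125 box [497, 99, 562, 154] xyz [ 553.6 -122.6    8. ]
```

Emit:
jog_arm(motion=[[[0.5,-0.5,30],0],[[0.5,-0.5,60],0],[[0.5,-0.5,90],0],[[0.5,-0.5,110],0],[[0.5,-0.5,119],0]])

```text
t: 43.55
eef_pos: [470.6, 44.9, 6.5]
tcp_rot: [-3.141, 0.002, 0.146]
ft_force: [-0.0, -1.3, 0.0]
opening: 0.697
grip_force: 0.0
```

Emit:
jog_arm(motion=[[[0,0,0],0],[[0,0,0],0],[[0,0,0],0],[[0,0,0],0],[[0,0,0],0]], grip=1)

```text
t: 44.05
eef_pos: [473.1, 43.8, 9.7]
tcp_rot: [3.14, -0.005, 0.146]
ft_force: [0.1, -15.6, 29.9]
opening: 0.351
grip_force: 33.0
```

Emit:
jog_arm(motion=[[[0,0,0],0],[[0,0,-20],0],[[0,0,-50],0],[[0,0,-90],0],[[0,0,-135],0]])

```text
t: 44.55
eef_pos: [470.6, 44.6, 144.3]
tcp_rot: [-3.142, 0.001, 0.146]
ft_force: [-0.0, -0.2, -0.3]
opening: 0.005
grip_force: 0.0
```

Emit:
jog_arm(motion=[[[0,0,0],0],[[0,0,0],0]])

```text
t: 44.75
eef_pos: [471.3, 44.6, 143.9]
tcp_rot: [3.141, -0.003, 0.146]
ft_force: [0.5, -0.4, -0.4]
opening: 0.004
grip_force: 0.0
```

The ring slipped out. I'll look at where it went, using the last viewing allowance only if needed.

Emit:
jog_arm(motion=[[[0,0,-20],0],[[0,0,-20],0],[[0,0,-20],0],[[0,0,-20],0],[[0,0,-20],0]], grip=0.3)

```text
t: 45.25
eef_pos: [470.8, 44.6, 161.8]
tcp_rot: [-3.141, 0.002, 0.146]
ft_force: [0.4, -1.1, 0.5]
opening: 0.369
grip_force: 0.0
```

Run:
```python
from h import *
st(); w=read_camera("wrist"); cv2.imwrite("pics/w21.png",w["img"]); find(w,["gauge_ring_mid"])
for r in cut_out("gauge_ring_mid",w)[:2]: print(r["p"],atz(w,*[(r["box"][0]+r["box"][2])/2,(r["box"][1]+r["box"][3])/2],8), "area",r["region"].sum())
s=read_camera("side"); find(s,["gauge_ring_mid"])
t=read_camera("top"); find(t,["gauge_ring_mid"])
g=cv2.medianBlur(cv2.cvtColor(w["img"],6)[60:300,150:500],3)
c=cv2.HoughCircles(g,cv2.HOUGH_GRADIENT,1.2,30,param1=80,param2=22,minRadius=15,maxRadius=40)
for x,y,r in (c[0][:5] if c is not None else []): print(x+150,y+60,r,atz(w,x+150,y+60,16))
o=np.hstack([w["img"][60:300,150:550],cv2.resize(s["img"][180:280,240:406],(398,240))]); cv2.imwrite("pics/x21.png",o)
```

```text
t 45.25 pos [470.8  44.6 161.8] rot [-3.141e+00  2.000e-03  1.460e-01] F [ 0.4 -1.1  0.5] open 0.369 gf 0.0 j [-0.05  0.34  1.97 -0.    0.83  1.38]
gauge_ring_mid 0.69 px 314 184 box [293, 160, 335, 206] xyz [468.9  52.2   8. ]
gauge_ring_mid 0.62 px 509 123 box [482, 102, 536, 149] xyz [ 553.7 -122.3    8. ]
0.69 [469.1  51.7   8. ] area 1193
0.62 [ 551.6 -123.9    8. ] area 1655
gauge_ring_mid 0.65 px 382 237 box [371, 231, 389, 246] xyz [ 562.3 -121.2    8. ]
gauge_ring_mid 0.58 px 260 203 box [230, 191, 290, 217] xyz [478.7 237.5   8. ]
gauge_ring_mid 0.47 px 302 226 box [292, 217, 310, 234] xyz [470.7  50.5   8. ]
gauge_ring_mid 0.65 px 371 166 box [359, 155, 382, 179] xyz [ 551.6 -120.9    8. ]
313.8 185.4 22.32 [469.  52.  16.]
360.6 119.4 27.960001 [536.9  18.   16. ]
```

View pics/x21.png

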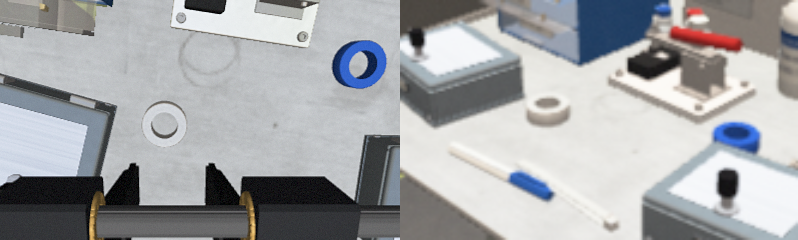

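The ring lies flat at (469,52), crop px (164,125), just pushed aside. The tips evidently rode too high on its rounded rim. I'll go lower this time, feeling for the table, with a narrower opening.

Emit:
jog_arm(motion=[[[-0.7,-7.6,30],0],[[-0.7,-7.6,60],0],[[-0.7,-7.6,90],0],[[-0.7,-7.6,115],0],[[-0.7,-7.6,130],0]], grip=0.4)

```text
t: 46.1
eef_pos: [468.8, 52.0, 31.0]
tcp_rot: [-3.141, 0.002, 0.146]
ft_force: [-0.4, 0.1, 0.5]
opening: 0.603
grip_force: 0.0
```

Emit:
jog_arm(motion=[[[0,0,9],0],[[0,0,18],0],[[0,0,24],0],[[0,0,27],0],[[0,0,27],0]])

```text
t: 46.6
eef_pos: [469.4, 52.0, 5.7]
tcp_rot: [3.141, -0.0, 0.146]
ft_force: [-0.5, -0.2, 0.4]
opening: 0.6
grip_force: 0.0
```

Emit:
jog_arm(motion=[[[0,0,1],0],[[0,0,2],0],[[0,0,2],0]])

```text
t: 46.9
eef_pos: [469.4, 52.0, 3.9]
tcp_rot: [3.141, -0.0, 0.146]
ft_force: [0.6, 0.2, -0.7]
opening: 0.602
grip_force: 0.0
```

Emit:
jog_arm(motion=[[[0,0,1.5],0],[[0,0,3],0],[[0,0,3],0]])

```text
t: 47.2
eef_pos: [469.3, 52.0, 0.5]
tcp_rot: [3.142, 0.0, 0.146]
ft_force: [-0.0, -0.6, -0.0]
opening: 0.601
grip_force: 0.0
```

Emit:
jog_arm(motion=[[[0,0,0.8],0],[[0,0,1.5],0],[[0,0,1.5],0]])

```text
t: 47.5
eef_pos: [469.3, 52.0, -0.9]
tcp_rot: [3.142, 0.0, 0.146]
ft_force: [-0.1, 0.2, -0.3]
opening: 0.598
grip_force: 0.0
```

Emit:
jog_arm(motion=[[[0,0,-1],0],[[0,0,-1],0]], grip=1)

```text
t: 47.7
eef_pos: [469.4, 52.0, 0.3]
tcp_rot: [3.141, -0.0, 0.146]
ft_force: [0.5, 0.4, -1.0]
opening: 0.483
grip_force: 0.0
```

Emit:
jog_arm(motion=[[[0,0,0],0],[[0,0,0],0]])

```text
t: 47.9
eef_pos: [469.4, 52.0, 0.3]
tcp_rot: [3.141, -0.0, 0.146]
ft_force: [-1.1, -0.6, 2.0]
opening: 0.454
grip_force: 30.0
```

Gripped at 43 mm. Lift and carry it to the worn case.

Emit:
jog_arm(motion=[[[0,0,-20],0],[[0,0,-50],0],[[0,0,-90],0],[[0,0,-130],0],[[0,0,-130],0]])

```text
t: 48.4
eef_pos: [471.2, 52.0, 134.3]
tcp_rot: [3.14, -0.007, 0.146]
ft_force: [0.8, -0.4, -0.5]
opening: 0.449
grip_force: 30.0
```

Emit:
jog_arm(motion=[[[-6,28,0],0],[[-12,56,0],0],[[-18,84,0],0],[[-24,112,0],0],[[-30,140,0],0]])

```text
t: 48.9
eef_pos: [459.4, -91.9, 129.3]
tcp_rot: [-3.141, 0.001, 0.146]
ft_force: [-0.1, 0.2, -0.3]
opening: 0.452
grip_force: 30.0
```

Emit:
jog_arm(motion=[[[-6,28,0],0],[[-12,56,0],0],[[-18,84,0],0],[[-26,115,0],0],[[-26,115,0],0]])

```text
t: 49.4
eef_pos: [450.6, -211.1, 129.2]
tcp_rot: [3.141, 0.0, 0.143]
ft_force: [-0.0, 0.0, -0.5]
opening: 0.452
grip_force: 30.0
```

Run:
```python
from h import *
w=read_camera("wrist"); st(); go(451.3,-208.7,49,.146); find(w,["gauge_ring_mid","case_a"])
```

```text
t 49.45 pos [ 450.4 -209.5  129.2] rot [-3.141e+00  1.000e-03  1.430e-01] F [-0.   0.7 -0.8] open 0.45 gf 30.0 j [-0.57  0.42  1.96 -0.    0.77  0.86]
shift [ 1.  -0.7 80.2] turn -0.003
gauge_ring_mid 0.85 px 322 234 box [278, 201, 362, 265] xyz [ 410.  -216.9    8. ]
gauge_ring_mid 0.7 px 230 53 box [196, 23, 261, 85] xyz [ 553.9 -120.6    8. ]
case_a 0.6 px 337 187 box [253, 138, 422, 260] xyz [ 458.  -223.2   20. ]
```

Emit:
jog_arm(motion=[[[1,-0.5,20],0],[[1,-0.5,40],0],[[1,-0.5,60],0],[[1,-0.5,72],0],[[1,-0.5,77],0]])

```text
t: 50.05
eef_pos: [451.7, -206.8, 52.2]
tcp_rot: [-3.14, 0.001, 0.147]
ft_force: [0.1, 0.2, -0.5]
opening: 0.452
grip_force: 30.0
```

Emit:
jog_arm(motion=[[[0,0,1.5],0],[[0,0,3],0],[[0,0,3],0]])

```text
t: 50.35
eef_pos: [452.2, -207.9, 50.7]
tcp_rot: [3.141, -0.001, 0.146]
ft_force: [-0.3, -0.4, -1.3]
opening: 0.453
grip_force: 30.0
```

Emit:
jog_arm(motion=[[[0,0,1],0],[[0,0,2],0],[[0,0,2],0]])

```text
t: 50.65
eef_pos: [452.0, -207.9, 48.3]
tcp_rot: [3.141, -0.0, 0.146]
ft_force: [-0.3, -0.2, -0.7]
opening: 0.454
grip_force: 30.0
```

Emit:
jog_arm(motion=[[[0,0,0],0],[[0,0,0],0],[[0,0,0],0],[[0,0,0],0]], grip=0.42)

```text
t: 51.05
eef_pos: [451.9, -207.8, 48.3]
tcp_rot: [3.141, -0.0, 0.146]
ft_force: [-0.6, -0.6, 0.1]
opening: 0.58
grip_force: 0.0
```

Emit:
jog_arm(motion=[[[0,0,-10],0],[[0,0,-30],0],[[0,0,-60],0],[[0,0,-100],0],[[0,0,-140],0]])

```text
t: 51.55
eef_pos: [451.5, -207.5, 190.3]
tcp_rot: [-3.141, 0.0, 0.146]
ft_force: [-0.0, -0.6, -0.2]
opening: 0.578
grip_force: 0.0
```

Emit:
jog_arm(motion=[[[-20,-10,0],0],[[-40,-20,0],0],[[-40,-20,0],0],[[-40,-20,0],0],[[-40,-20,0],0]])

```text
t: 52.05
eef_pos: [410.1, -194.2, 188.5]
tcp_rot: [3.141, -0.001, 0.146]
ft_force: [0.6, -0.3, 0.9]
opening: 0.579
grip_force: 0.0
```

Run:
```python
from h import *
st(); w=read_camera("wrist"); Z["gauge_ring_mid"]=56; find(w,["gauge_ring_mid"])
g=cv2.medianBlur(cv2.cvtColor(w["img"],6)[60:260,200:450],3)
c=cv2.HoughCircles(g,cv2.HOUGH_GRADIENT,1.2,30,param1=80,param2=20,minRadius=15,maxRadius=45)
for x,y,r in (c[0][:4] if c is not None else []): print(x+200,y+60,r,atz(w,x+200,y+60,64))
print([proj(w,(452+dx,-208,z)) for dx,z in((0,64),(0,56))])
s=read_camera("side"); find(s,["gauge_ring_mid"]); t=read_camera("top"); find(t,["gauge_ring_mid"])
a=cv2.imread("pics/side0.png"); c=(slice(180,240),slice(228,282)); d=np.abs(a[c].astype(int)-s["img"][c]).max(axis=2); print("left case diff",(d>40).sum())
c=(slice(255,310),slice(342,432)); d=np.abs(a[c].astype(int)-s["img"][c]).max(axis=2); print("right case diff",(d>40).sum()); cv2.imwrite("pics/f.png",s["img"])
```

```text
t 52.05 pos [ 410.1 -194.2  188.5] rot [ 3.141e+00 -1.000e-03  1.460e-01] F [ 0.6 -0.3  0.9] open 0.579 gf 0.0 j [-0.59  0.27  1.99 -0.    0.88  0.84]
gauge_ring_mid 0.82 px 344 146 box [320, 121, 369, 171] xyz [ 451.7 -208.4   56. ]
gauge_ring_mid 0.76 px 268 23 box [243, 1, 295, 49] xyz [ 542.  -129.7   56. ]
339.8 139.8 19.8 [ 456.8 -203.4   64. ]
404.6 114.600006 25.32 [ 486.  -255.1   64. ]
321.8 72.6 27.84 [ 509.3 -179.8   64. ]
[(np.float64(344.10462586322524), np.float64(145.99040261036674)), (np.float64(343.53523519189434), np.float64(145.15882130335734))]
gauge_ring_mid 0.89 px 384 250 box [368, 241, 398, 259] xyz [ 459.2 -207.5   56. ]
gauge_ring_mid 0.55 px 381 236 box [370, 232, 390, 245] xyz [ 495.9 -171.    56. ]
gauge_ring_mid 0.65 px 415 212 box [408, 206, 426, 218] xyz [ 462.6 -199.4   56. ]
gauge_ring_mid 0.62 px 372 166 box [361, 156, 382, 177] xyz [ 544.2 -118.2   56. ]
left case diff 5
right case diff 83
```

The ring is at (452,-208), flat on the worn lid. Both lids are shut and the robot is clear.

```bash
python3 -c "
from cell import job_done; print(job_done())"
```

```text
the job is handed in; nothing more can be done
None
```

The left case is the sound one: its lid stood half-open untouched for over a second, and it now holds both silvery blocks and the brass coupling, pressed shut. The right case's lid dropped, so it has the gauge ring lying flat on it. I saw no thumb nut anywhere, and the job is handed in at about 52 s.

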